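Row up the tag blanks, run the clamp nut home and ease it a quarter turn

ROBOT

A 7-joint arm with a two-finger parallel gripper is mounted at the origin on the work surface. World frame = base frame: x ahead of the robot, y to its left, z up, the work surface at z = 0. Lengths are in mm, angles in rad, forces in N, time in s.
With the tool pointing down it reaches from about 425 to 925 mm from the base axis. Payload 6.8 kg.
Tool frame: the origin (TCP) lies between the finger pads, 19 mm behind the fingertips; this is the grasp point; z points along the fingers, y is the line along which they close (so a half turn about z gives the same grasp; the last joint's range is limited). The gripper opens to 85 mm and grips with 20 to 120 N. Pads are 22 mm wide; open, the fingers measure 114 mm over their backs; the gripper's body (76 mm by 85 mm) begins 54 mm behind the grasp point. The pads swing forward as they close: fully open they stand 13 mm farther back than shut.
Start: joints at [-1.359, 0.477, 0.022, 1.555, -0.011, 1.109, -0.083], TCP at [212.201, 640.794, 250.008] pointing down, gripper open.
Joint ranges: [-2.96, 2.96], [-0.34, 2.1], [-1.41, 1.46], [0.24, 2.44], [-1.37, 4.51], [0.17, 1.92], [-2.96, 2.96]. Speed limits (rad/s): [2.39, 2.39, 3.14, 3.14, 3.14, 3.14, 3.14].

INTERFACE

Orientations are given as a unit quaternion [x, y, z, w].
In Python, from plant import r, vision, job gives the robot as it stands.
- The arm moves only by the tool apply_moves, never from a script. Its argument "targets" is a list of rows, each a list of 7 numbers: the opening, from 0 (shut) to 1 (fully open), then the shift along the tool's x, y, z in cm, then the turn, a rotation vector about the tool's x, y, z in rad. A call has 1 to 10 rows; each row shifts and turns the commanded pose from where the row before left it, along the tool's axes as they then stand; what a row does not reach is not made up. A row lasts 1/12 s, in which the tool goes at most 41.7 mm and 7.16 degrees, less where a joint would pass 70% of its speed; a pose out of reach is approached as far as the arm can. A call with a gripper value outside its range is refused whole. The fingers move at their own pace and stop on an object; the grip force is fixed at half the most. Time passes only in rows, so rows that do not move let the fingers close. It gives the time, the measured TCP pose, the force, the opening and the grip force at its end, in the units of the state.
- r.read_state(): the state, without advancing time (a new reading comes with each control period).
- vision.capture(name): name is "scene" or "top"; returns (picture, depth): 384x512x3 uint8, red, green, blue; 384x512 float32, mm along the optical axis (not along the pixel's ray), 0 where there is no reading.
- vision.calibration(name): a dict with "fx", "fy", "cx", "cy" (pixels), "k1" (the pictures are not rectified: a ray, as slopes to the right and down, at radius r is drawn at 1 + k1 r^2 times it, then the intrinsics apply), "view" (4x4, takes a point from world to camera coordinates). Camera axes: x right, y down, z forward; pixel columns grow to the right and rows downward; lengths in mm; the calibration is good to about 2 mm. A picture is of the moment at which its call begins. calibration takes no time and is no camera call.
- job.close_job(): hands the job in; it is judged then, once.
The state is a dict: "time_s": time; "qpos": joint angles; "qvel": joint speeds; "joint_efforts": joint torques, N m; "tcp_pos": TCP position; "ee_rot": TCP orientation; "wrist_force": force on the tool from outside, world axes, zero at the start; "torque": the same for the moment, N m; "opening": opening from 0.0 (shut) to 1.0 (fully open); "gripper_force": force on a finger pad.
Only numpy, scipy, OpenCV 4.12 (cv2) and the standard library are available. Lean on these libraries where they do the work, as an engineer would, in place of code of your own. Each camera call takes 0.05 s, during which the arm holds its last target. There are 200 camera calls.

TASK

First slide the three wooden blocks back into an even row in the jig, each flat against the blue fence and centred on the yellow stripe it lies over. Then screw the brass knurled nut down clockwise until it bottoms out, back it off a quarter turn, and finish while still holding the nut in your grip at that setting (do not let go). Leave the dish, tape roll and jar where they are.

Things in the scene. Friction and masses are not known exactly. Their poses are not given: they have to be found in the camera images.
- jig: Fixed jig: aluminium plate 210 x 300 x 12 mm, origin on its underside; x points from the open front to the fence, z up. Blocks lie on the plate (z = 12 mm). Blue fence along y, 24 mm high over the plate, face at x = +30 mm. Yellow stripes along x at y = -95, 0, +95 mm. A block fully home has its origin at x = 0, on its stripe. Do not lift the blocks: their far ends go under the clamp bar.
- clamp_bar: Steel clamp bar, 62 x 270 x 8 mm, over the fence, overhanging its face by 8 mm (from jig x = +22 mm). Origin at the centre of its underside, which is 36 mm above the table when the nut has bottomed and up to 2 mm higher before; block tops are at 34 mm and slide under it. It only rises and sinks with the nut.
- block1: Loose beech tag blank, right-hand lane of the jig (stripe at jig y = -95 mm): 60 mm long (its x, 60 mm along jig x), 36 mm wide (its y), 22 mm high, about 40 g, white paper on top. Origin at the centre of its underside. It starts 30 to 60 mm short of home, up to 10 mm off its stripe, skewed up to 0.25 rad.
- block2: Loose beech tag blank, middle lane of the jig (stripe at jig y = 0 mm): 60 mm long (its x, 60 mm along jig x), 36 mm wide (its y), 22 mm high, about 40 g, white paper on top. Origin at the centre of its underside. It starts 30 to 60 mm short of home, up to 10 mm off its stripe, skewed up to 0.25 rad.
- block3: Loose beech tag blank, left-hand lane of the jig (stripe at jig y = 95 mm): 60 mm long (its x, 60 mm along jig x), 36 mm wide (its y), 22 mm high, about 40 g, white paper on top. Origin at the centre of its underside. It starts 30 to 60 mm short of home, up to 10 mm off its stripe, skewed up to 0.25 rad.
- nut: Round knurled brass nut, 36 mm diameter, on the vertical stud of the clamp bar at jig x = +58 mm, y = 0. Origin at its underside on the axis, which rests on the clamp bar's top (44 mm above the table when bottomed). 32 mm high, the lowest 3 mm is a black washer of 42 mm diameter; the stud's end is at 78 mm above the table. Red mark on top along the nut's -x.
- nut_grip (a point): Point on the nut's axis 24 mm above its underside: TCP height for a grip from above (fingertips then stand 5 mm above the clamp bar). Any grip yaw will do.
- nut_turn (a joint): Turn of the nut in rad, growing clockwise seen from above; hard stop at 6.283, where it bottoms out. It starts between 3.3 and 4.5. It sinks 4 mm per full turn, taking the bar with it, turns stiffly (about 0.08 N m) and stays where it is left. A quarter turn back from the stop is 4.712.
- dish: Bystander: black seed dish, 120 mm across, 25 mm high. Origin at the centre of its underside.
- tape: Bystander: yellow tape roll lying flat, 60 mm across, 18 mm high. Origin at the centre of its underside.
- jar: Bystander: amber sample jar, 56 mm across, 90 mm high. Origin at the centre of its underside.
There are look-alikes about, which are no part of the job. What is shaped like the block3 but orange is not meant. What is shaped like the block2 but pink is not meant.

How it is judged:
By the outcome, as a careful person would: the job done as asked, in the order asked, and still so for the second after the job is handed in, while the arm keeps its last pose, push and grip.
It also fails if it takes over 72 s, if anything falls off the work surface, if the arm or the gripper's body presses on something with over 40 N, if the wrist force passes 120 N, or if a joint passes its speed limit or range.

## Working session

There is one attempt and no reset: what is moved stays moved. The work goes in short steps, Python scripts to look and compute and a tool call to move; the robot and the scene stay as the last step left them, time stands still between calls to the robot, and variables do not carry over. Pictures are saved under pics/ and viewed, at most 10 in all, crops included, and the job is handed in when it is done.

Besides the shell and the picture viewer there is one more tool, called as a command line: name --pt "numbers of a row" for each row, then --argument value for the rest. apply_moves: Moves the arm, as the interface text tells. Its arguments: {"type":"object","properties":{"targets":{"type":"array"}},"required":["targets"]}

```bash
mkdir -p pics; ls; cat > h.py <<'E'
import numpy as np, cv2
from plant import r, vision, job
def cap(n,save=None):
    p,d=vision.capture(n)
    if save: cv2.imwrite(f'pics/{save}.png',cv2.cvtColor(p,cv2.COLOR_RGB2BGR))
    return p,d
def rays(n,uv):
    c=vision.calibration(n); uv=np.atleast_2d(np.asarray(uv,float))
    K=np.array([[c['fx'],0,c['cx']],[0,c['fy'],c['cy']],[0,0,1.]])
    s=cv2.undistortPoints(uv[:,None],K,np.array([c['k1'],0,0,0.]))[:,0]
    V=np.array(c['view']); R=V[:3,:3]; t=V[:3,3]
    return -R.T@t, np.c_[s,np.ones(len(s))]@R
def onz(n,uv,z):
    o,d=rays(n,uv); return o+d*((z-o[2])/d[:,2])[:,None]
def proj(n,P):
    c=vision.calibration(n); V=np.array(c['view'])
    K=np.array([[c['fx'],0,c['cx']],[0,c['fy'],c['cy']],[0,0,1.]])
    return cv2.projectPoints(np.atleast_2d(np.asarray(P,float)),cv2.Rodrigues(V[:3,:3])[0],V[:3,3],K,np.array([c['k1'],0,0,0.]))[0][:,0]
E
python3 - <<'E'
from h import *
s=r.read_state(); print(s)
for n in('scene','top'):
    cap(n,n+'0'); c=vision.calibration(n); print(n,c['fx'],c['k1'],rays(n,[[256,192]]))
E
```

```text
pics
{'time_s': 0.0, 'qpos': array([-1.35910635,  0.4778023 ,  0.02237017,  1.55645854, -0.01149596,
        1.10931354, -0.08310733]), 'qvel': array([ 0.00068404,  0.001372  , -0.00145397,  0.00068753, -0.00055283,
        0.00109078, -0.00035937]), 'joint_efforts': array([-9.52637470e-05, -5.96454012e+01,  1.60786539e+00, -2.81203902e+01,
        1.24496993e-02,  9.12494317e-03,  1.94716358e-05]), 'tcp_pos': array([212.05129262, 640.23106334, 249.02182179]), 'ee_rot': array([ 1.59219919e-01,  9.87242705e-01, -9.23906442e-04, -7.01308490e-05]), 'wrist_force': array([ 0.43055292, -0.02677948,  0.60214248]), 'torque': array([-0.0629672 ,  0.02644191, -0.00264081]), 'gripper_force': 0.0, 'opening': 1.0005724616979301}
scene 416.15022693990403 -0.06995471267550983 (array([978.45695088, 740.13326065, 686.86197222]), array([[-0.4128113 , -0.68848034, -0.59659392]]))
top 493.82854816822186 0.035180776666578484 (array([ 336.76058291,  -23.40774866, 1397.80086208]), array([[ 0.17825922, -0.00102487, -0.98409219]]))
```

View pics/top0.png

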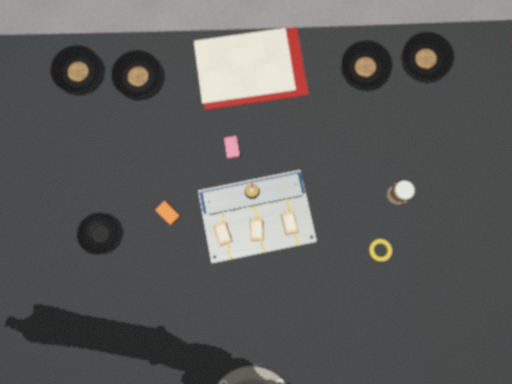

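View pics/scene0.png

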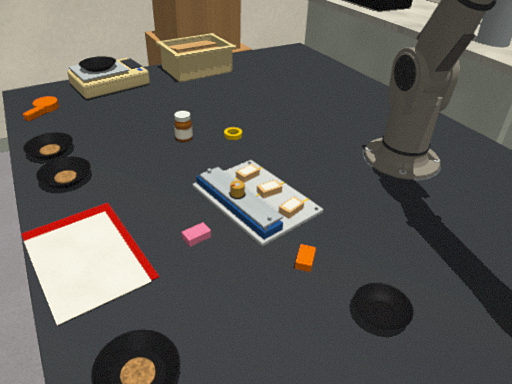

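The top view shows the jig at about (257,217), fence at the top (+x), nut at (252,190) and white-topped blocks at (223,233), (257,229), (290,223). Possible mix-ups for the blocks are the orange blank (167,212) and the pink blank (232,147). Both lie off the jig, so neither is meant. The cork-centred black dishes resemble the plain dish at (100,233), and the tape roll is at (381,250). I'll check the choice in one close crop.

```bash
python3 - <<'E'
from h import *
ps=np.mean([cap('top')[0].astype(float) for _ in range(4)],0).astype(np.uint8)
p2,d2=cap('scene')
np.savez('c0.npz',top=ps,scene=p2)
a=cv2.resize(ps[165:270,190:325],None,fx=4,fy=4,interpolation=cv2.INTER_CUBIC)
b=cv2.resize(p2[150:250,185:330],None,fx=4,fy=4,interpolation=cv2.INTER_CUBIC)
b=cv2.resize(p2[150:250,185:330],(a.shape[1],int(100*a.shape[1]/145)))
# stacked within 800x600: side by side
A=cv2.resize(a,(400,311)); 
out=cv2.resize(ps[165:270,190:325],(720,560),interpolation=cv2.INTER_CUBIC)
cv2.imwrite('pics/crop1.png',out[:,:,::-1])
for n,p in(('top',ps),('scene',p2)):
    h=cv2.cvtColor(p,cv2.COLOR_RGB2HSV)
    for nm,lo,hi in(('blue',(100,120,40),(125,255,255)),('yellow',(18,100,120),(32,255,255))):
        m=cv2.inRange(h,lo,hi); k,_,st,ce=cv2.connectedComponentsWithStats(m)
        print(n,nm,[(st[i].tolist(),ce[i].round(1).tolist()) for i in range(1,k) if st[i,4]>6])
E
```

```text
top blue []
top yellow [([246, 185, 13, 13, 93], [251.9, 191.8]), ([369, 238, 24, 24, 329], [380.2, 249.9])]
scene blue [([196, 175, 86, 64, 745], [240.2, 211.4])]
scene yellow [([173, 37, 14, 5, 21], [179.5, 38.2]), ([187, 36, 6, 2, 7], [189.6, 36.3]), ([156, 40, 10, 2, 11], [160.7, 40.6]), ([196, 40, 8, 2, 8], [199.5, 40.5]), ([184, 42, 11, 2, 12], [188.7, 42.3]), ([231, 43, 6, 4, 8], [233.9, 44.5]), ([168, 44, 22, 10, 30], [178.1, 50.3]), ([171, 45, 6, 5, 8], [173.6, 46.2]), ([198, 47, 16, 4, 24], [205.7, 48.5]), ([215, 46, 5, 2, 8], [216.9, 46.5]), ([68, 70, 5, 4, 8], [69.6, 71.8]), ([98, 86, 4, 5, 7], [100.0, 88.1]), ([224, 127, 19, 13, 176], [232.9, 132.5]), ([257, 167, 6, 3, 9], [259.3, 168.0]), ([237, 171, 7, 4, 9], [240.1, 172.9]), ([230, 177, 15, 12, 86], [237.8, 183.8]), ([275, 180, 10, 7, 18], [280.1, 182.9]), ([258, 185, 7, 6, 14], [260.9, 187.6]), ([256, 193, 4, 3, 8], [257.8, 194.1]), ([301, 198, 8, 6, 17], [304.0, 200.4]), ([280, 204, 11, 7, 18], [284.1, 207.4])]
```

View pics/crop1.png

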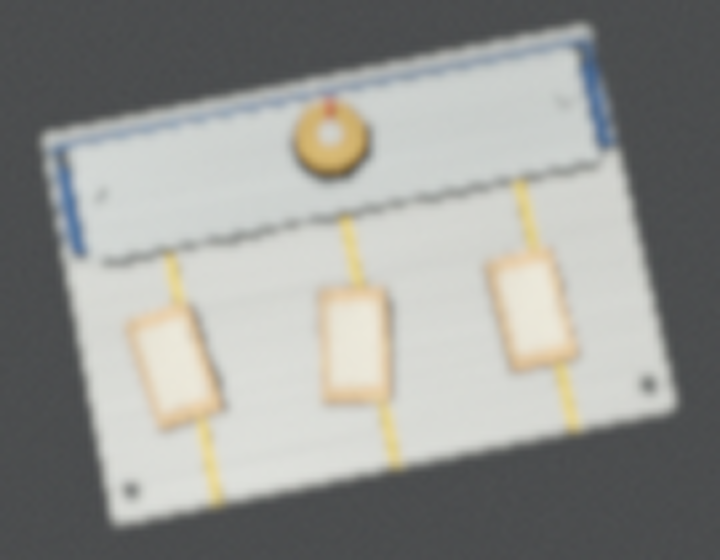

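```bash
cat > jig.py <<'E'
from h import *
def measure(p):
    h=cv2.cvtColor(p,cv2.COLOR_RGB2HSV).astype(int)
    reg=np.zeros(p.shape[:2],bool); reg[165:270,190:325]=1
    # plate outline on z=12
    m=(reg&(p.max(2)>125)).astype(np.uint8)
    k,l,st,_=cv2.connectedComponentsWithStats(m); i=1+st[1:,4].argmax()
    c=max(cv2.findContours((l==i).astype(np.uint8),0,1)[0],key=cv2.contourArea)[:,0]
    w=onz('top',c,12)[:,:2]
    rect=cv2.minAreaRect(w.astype(np.float32)); 
    # stripes z=12
    my=reg&(h[:,:,0]>=18)&(h[:,:,0]<=34)&(h[:,:,1]>60)
    my[180:206,240:264]=0
    v,u=np.nonzero(my); wt=h[v,u,1]
    Y=onz('top',np.c_[u,v],12)[:,:2]
    # block papers on z=34
    return w,rect,Y,wt,m,h,reg
if __name__=='__main__':
    p=np.load('c0.npz')['top']
    w,rect,Y,wt,m,h,reg=measure(p)
    print('rect',rect); 
    # yaw and stripes: fit common direction
    from scipy.optimize import least_squares
    def res(q):
        a=q[0]; s=-np.sin(a)*Y[:,0]+np.cos(a)*Y[:,1]-q[1]
        d=s[:,None]-np.array([-95,0,95])
        return d[np.arange(len(s)),np.abs(d).argmin(1)]
    c0=np.array(rect[0]); a=0.19
    f=least_squares(res,[a,-np.sin(a)*c0[0]+np.cos(a)*c0[1]],loss='soft_l1')
    a,s0=f.x; print('yaw',a,'lat',s0,'rms',np.sqrt((f.fun**2).mean()),len(Y), 'sub',[ (np.median(res(f.x)[np.abs(( -np.sin(a)*Y[:,0]+np.cos(a)*Y[:,1]-s0)-t)<20])) for t in(-95,0,95)])
    X=np.cos(a)*w[:,0]+np.sin(a)*w[:,1]; S=-np.sin(a)*w[:,0]+np.cos(a)*w[:,1]-s0
    print('X extents',X.min(),X.max(),'S',S.min(),S.max(), 'front med',np.median(X[(X<X.min()+6)]))
    x0=np.median(X[X<X.min()+6])+105
    R=np.array([[np.cos(a),-np.sin(a)],[np.sin(a),np.cos(a)]]); o=R@[x0,s0]
    print('origin',o)
    np.save('jig.npy',[o[0],o[1],a])
    # blocks: wood+paper = brighter/red-ish
    b=(reg&(p[:,:,0].astype(int)-p[:,:,2]>18)&((h[:,:,0]<22))).astype(np.uint8)
    b=cv2.morphologyEx(b,cv2.MORPH_CLOSE,np.ones((5,5)))
    k,l,st,ce=cv2.connectedComponentsWithStats(b)
    for i in range(1,k):
        if st[i,4]<60: continue
        c=max(cv2.findContours((l==i).astype(np.uint8),0,1)[0],key=cv2.contourArea)[:,0]
        z=76 if st[i,1]<195 else 34
        W=onz('top',c,z)[:,:2]; rr=cv2.minAreaRect(W.astype(np.float32)); (cx,cy)=rr[0]
        print('blob',ce[i].round(1),rr, 'jig',R.T@(np.array([cx,cy])-o))
    # nut in scene: yellow/brass blob; red mark
    n=(reg&((h[:,:,0]<8)|(h[:,:,0]>172))&(h[:,:,1]>90)); v,u=np.nonzero(n); print('red',u.mean(),v.mean(),len(u),onz('top',[[u.mean(),v.mean()]],76))
    print('fence pred scene', proj('scene',[np.r_[o+R@[30,150],36],np.r_[o+R@[30,-150],36],np.r_[o+R@[-105,150],12],np.r_[o+R@[-105,-150],12],np.r_[o+R@[58,0],76]]).round(1))
    print('top pred', proj('top',[np.r_[o+R@[58,0],76]]).round(1))
E
python3 jig.py
```

```text
rect ((520.9874877929688, -23.744705200195312), (214.53024291992188, 303.71551513671875), 10.187586784362793)
yaw 0.1743231798198715 lat -113.61358509996097 rms 7.734923998681157 284 sub [np.float64(-0.1037100148517709), np.float64(-0.09482459847566815), np.float64(-0.5106823579782969)]
X extents 401.5509476699429 616.4946184801183 S -152.07647752317916 151.8560502268602 front med 403.22245682784967
origin [520.22523884 -23.74475134]
blob [251.5 190.2] ((582.0829467773438, -12.659799575805664), (35.420204162597656, 38.763999938964844), 88.57939910888672) jig [62.84279393  0.18824917]
blob [289.1 222.4] ((496.19854736328125, -114.3040771484375), (64.01072692871094, 39.11695861816406), 11.717988967895508) jig [-39.36930234 -85.01959437]
blob [256.2 229.1] ((479.93670654296875, -22.28452491760254), (38.81010818481445, 60.98088836669922), 88.6697769165039) jig [-39.42466145   8.42580356]
blob [222.3 233.2] ((470.4164123535156, 71.39430236816406), (63.29476547241211, 37.60799026489258), 17.573148727416992) jig [-32.55286042 102.33606409]
red nan nan 0 [[nan nan nan]]
fence pred scene [[286.4 222.7]
 [214.4 167.4]
 [323.8 209. ]
 [251.2 159.4]
 [239.  184. ]]
top pred [[251.9 191.7]]jig.py:48: RuntimeWarning: Mean of empty slice.
  n=(reg&((h[:,:,0]<8)|(h[:,:,0]>172))&(h[:,:,1]>90)); v,u=np.nonzero(n); print('red',u.mean(),v.mean(),len(u),onz('top',[[u.mean(),v.mean()]],76))
  ret = ret.dtype.type(ret / rcount)
```

```bash
python3 - <<'E'
from jig import *
p=np.load('c0.npz')['top']
w,rect,Y,wt,m,h,reg=measure(p)
o=np.array([521,-23.7]); a=.176
for it in range(3):
    R=np.array([[np.cos(a),-np.sin(a)],[np.sin(a),np.cos(a)]])
    J=(w-o)@R; 
    e=[]
    for ax,sg,lim in((1,1,152),(1,-1,-152),(0,-1,-107)):
        s=(np.abs(J[:,ax]-lim)<4)&(np.abs(J[:,1-ax])<95+45*ax*0+ (30 if ax==0 else 0))
        f=np.polyfit(J[s,1-ax],J[s,ax],1); e.append((f.round(4),s.sum()))
    print('edges',e)
    K=(Y-o)@R; out=[]
    for t in(-95,0,95):
        s=(np.abs(K[:,1]-t)<6)&((K[:,0]<-78)|((K[:,0]>-2)&(K[:,0]<20)))
        f=np.polyfit(K[s,0],K[s,1],1,w=wt[s]); out.append((f.round(4),s.sum(),K[s,0].min().round(),K[s,0].max().round()))
    print('stripes',out); 
    a+=np.mean([x[0][0] for x in out])
    print(a)
# red mark
q=p[180:200,242:264].astype(int); d=q[:,:,0]-q[:,:,1]-(q[:,:,1]-q[:,:,2])*.6
v,u=np.nonzero(d>d.max()*.6); print(d.max(),u+242,v+180)
d2=vision.capture('top')[1]
print(d2[183:200,252]);
E
```

```text
edges [(array([1.900000e-03, 1.504726e+02]), np.int64(66)), (array([ 9.300000e-03, -1.501116e+02]), np.int64(52)), (array([-4.500000e-03, -1.057533e+02]), np.int64(88))]
stripes [(array([ 3.90000e-03, -9.49942e+01]), np.int64(37), np.float64(-104.0), np.float64(20.0)), (array([ 0.001 , -0.2164]), np.int64(33), np.float64(-105.0), np.float64(19.0)), (array([2.10000e-03, 9.49273e+01]), np.int64(35), np.float64(-106.0), np.float64(20.0))]
0.17833333333333332
edges [(array([-4.000000e-04,  1.504723e+02]), np.int64(66)), (array([ 8.900000e-03, -1.500184e+02]), np.int64(54)), (array([-2.100000e-03, -1.057525e+02]), np.int64(88))]
stripes [(array([ 1.60000e-03, -9.49936e+01]), np.int64(37), np.float64(-105.0), np.float64(20.0)), (array([-0.0013, -0.2163]), np.int64(33), np.float64(-105.0), np.float64(19.0)), (array([1.00000e-04, 9.49601e+01]), np.int64(34), np.float64(-106.0), np.float64(17.0))]
0.17846666666666666
edges [(array([-6.000000e-04,  1.504723e+02]), np.int64(66)), (array([ 8.700000e-03, -1.500183e+02]), np.int64(54)), (array([-2.000000e-03, -1.057525e+02]), np.int64(88))]
stripes [(array([ 1.40000e-03, -9.49935e+01]), np.int64(37), np.float64(-105.0), np.float64(20.0)), (array([-0.0015, -0.2163]), np.int64(33), np.float64(-105.0), np.float64(19.0)), (array([ 0.    , 94.9602]), np.int64(34), np.float64(-106.0), np.float64(17.0))]
0.17843333333333333
35.6 [251 251 252 251 252 251 252] [183 184 184 185 185 186 186]
[1346.2001 1346.281  1349.9348 1342.0254 1347.4994 1340.7056 1343.7186
 1338.3025 1342.9983 1340.9304 1340.1615 1340.9902 1340.4512 1348.4115
 1359.8635 1369.5015 1365.7684]
```

```bash
cat > go.py <<'E'
from h import *
from scipy.spatial.transform import Rotation as Ro
O=np.array([520.6,-23.75]); A=0.1784
RJ=np.array([[np.cos(A),-np.sin(A)],[np.sin(A),np.cos(A)]])
def st():
    s=r.read_state(); R=Ro.from_quat(s['ee_rot']); 
    j=RJ.T@(s['tcp_pos'][:2]-O); x=R.as_matrix()[:,0]; yaw=np.arctan2(x[1],x[0])
    return s,R,j,(np.arctan2(np.sin(yaw-A-np.pi),np.cos(yaw-A-np.pi)))
def show():
    s,R,j,y=st(); print('t',s['time_s'],'jig',j.round(1),'z',s['tcp_pos'][2].round(1),'yaw err',y.round(4),'tilt',R.as_matrix()[:,2].round(4),'q',s['qpos'].round(2),'op',round(s['opening'],3),'F',s['wrist_force'].round(1),'T',s['torque'].round(2))
def to(jx,jy,z):
    s,R,j,y=st(); w=np.r_[O+RJ@[jx,jy],z]-s['tcp_pos']; print('shift cm tool',(R.inv().apply(w)/10).round(2),'turn z',y.round(4))
E
python3 - <<'E'
from go import *
show(); to(-40,101,120)
s,R,j,y=st(); R2=Ro.from_euler('z',A+np.pi)*Ro.from_euler('x',np.pi); print((R2.inv().apply(np.r_[O+RJ@[-40,101],120]-s['tcp_pos'])/10).round(2)); print((R2.inv()*R).as_rotvec(),(R.inv()*R2).as_rotvec())
E
```

```text
t 0.4 jig [-185.6  708.7] z 249.8 yaw err -0.4982 tilt [-0.e+00 -3.e-04 -1.e+00] q [-1.36  0.48  0.02  1.56 -0.01  1.11 -0.08] op 1.001 F [0.  0.  0.2] T [-0.04 -0.01  0.02]
shift cm tool [-41.83 -46.42  13.  ] turn z -0.4982
[-14.56 -60.77  12.98]
[2.68707483e-04 2.24150297e-05 4.98165140e-01] [-2.68707483e-04 -2.24150297e-05 -4.98165140e-01]
```

apply_moves --pt "0.8 0 0 0 0 0 -0.1245" --pt "0.8 0 0 0 0 0 -0.1245" --pt "0.8 0 0 0 0 0 -0.1245" --pt "0.8 0 0 0 0 0 -0.1247" --pt "0.8 -0.9 -3.8 0 0 0 0" --pt "0.8 -0.9 -3.8 0 0 0 0" --pt "0.8 -0.9 -3.8 0 0 0 0" --pt "0.8 -0.9 -3.8 0 0 0 0" --pt "0.8 -0.9 -3.8 0 0 0 0" --pt "0.8 -0.9 -3.8 0 0 0 0"

```text
time_s: 1.23
tcp_pos: [306.4, 424.1, 250.2]
ee_rot: [-0.089, 0.996, 0.0, 0.0]
wrist_force: [0.6, 0.4, -0.5]
opening: 0.802
gripper_force: 0.0
```

apply_moves --pt "0.8 -0.9 -3.8 0 0 0 0" --pt "0.8 -0.9 -3.8 0 0 0 0" --pt "0.8 -0.9 -3.8 1 0 0 0" --pt "0.8 -0.9 -3.8 2 0 0 0" --pt "0.8 -0.9 -3.8 2 0 0 0" --pt "0.8 -0.9 -3.8 2 0 0 0" --pt "0.8 -0.9 -3.8 2 0 0 0" --pt "0.8 -0.9 -3.8 2 0 0 0" --pt "0.8 -0.9 -3.8 1 0 0 0" --pt "0.8 0 0 0 0 0 0"

```text
time_s: 2.07
tcp_pos: [443.4, 104.9, 133.4]
ee_rot: [-0.084, 0.996, -0.002, -0.001]
wrist_force: [-0.4, 0.5, 0.5]
opening: 0.799
gripper_force: 0.0
```

```bash
python3 - <<'E'
from go import *
show(); to(-40,101,120); to(-40,101,35)
E
```

```text
t 2.0667 jig [-53.2 140.3] z 133.4 yaw err -0.0103 tilt [-0.0017 -0.0042 -1.    ] q [-0.51  0.29  0.16  2.18 -0.07  0.69  1.44] op 0.799 F [-0.4  0.5  0.5] T [-0.08 -0.02  0.03]
shift cm tool [-1.36 -3.91  1.35] turn z -0.0103
shift cm tool [-1.38 -3.88  9.85] turn z -0.0103
```

apply_moves --pt "0.8 -1.3 -3.9 1.3 0 0 0" --pt "0.8 0 0 0 0 0 0" --pt "0.8 0 0 0 0 0 0"

```text
time_s: 2.32
tcp_pos: [461.8, 76.2, 122.3]
ee_rot: [-0.087, 0.996, -0.0, -0.0]
wrist_force: [0.8, 1.3, -0.3]
opening: 0.798
gripper_force: 0.0
```

```bash
python3 - <<'E'
from go import *
show(); to(-40,101,35)
cap('scene','s1')
p=cv2.imread('pics/s1.png'); cv2.imwrite('pics/s1c.png',cv2.resize(p[100:270,150:370],(776,600),interpolation=2))
E
```

```text
t 2.3167 jig [-40.1 108.8] z 122.3 yaw err -0.0044 tilt [-3.e-04 -7.e-04 -1.e+00] q [-0.44  0.32  0.17  2.16 -0.09  0.66  1.53] op 0.798 F [ 0.8  1.3 -0.3] T [ 0.04  0.03 -0.01]
shift cm tool [-0.02 -0.77  8.73] turn z -0.0044
```

View pics/s1c.png

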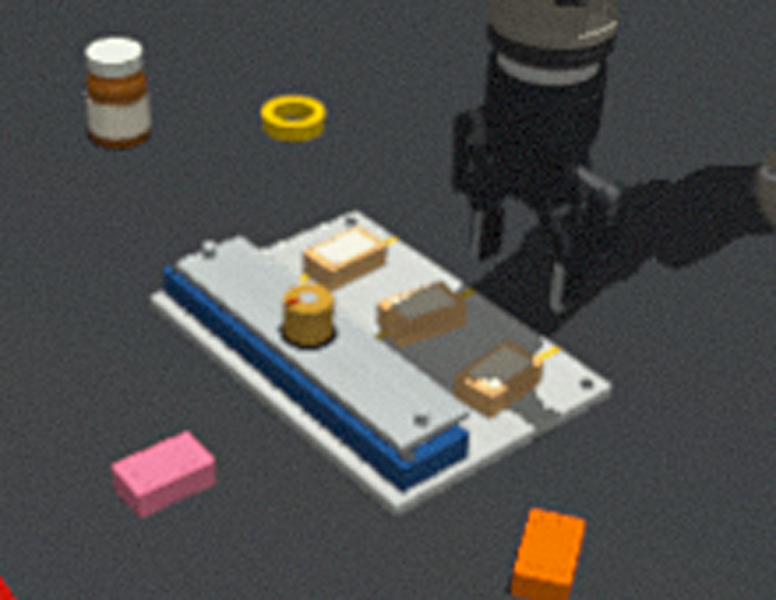

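The scene crop shows the gripper above block3 (crop (500,375)), with its fingers spread along the fence direction. The pink (165,470) and orange (550,555) blanks lie off the jig. The red nut mark points away from the blocks.

apply_moves --pt "0.8 0 0 1.5 0 0 0" --pt "0.8 0 0 1.5 0 0 0" --pt "0.8 0 0 1.5 0 0 0" --pt "0.8 0 0 0 0 0 0" --pt "0.8 0 0 0 0 0 0" --pt "0.8 0 0 0 0 0 0"

```text
time_s: 2.87
tcp_pos: [461.6, 78.9, 78.3]
ee_rot: [-0.09, 0.996, 0.0, 0.0]
wrist_force: [0.3, 0.5, -0.2]
opening: 0.799
gripper_force: 0.0
```

```bash
python3 - <<'E'
from go import *
show(); to(-40,101,35)
E
```

```text
t 2.8667 jig [-39.9 111.5] z 78.3 yaw err 0.0013 tilt [ 7.e-04  6.e-04 -1.e+00] q [-0.43  0.4   0.15  2.19 -0.11  0.56  1.56] op 0.799 F [ 0.3  0.5 -0.2] T [0.02 0.02 0.05]
shift cm tool [ 0.02 -1.05  4.33] turn z 0.0013
```

apply_moves --pt "0.8 0 -1.0 0 0 0 0" --pt "0.8 0 0 1.4 0 0 0" --pt "0.8 0 0 1.4 0 0 0" --pt "0.8 0 0 1.4 0 0 0" --pt "0.8 0 0 0 0 0 0" --pt "0.8 0 0 0 0 0 0" --pt "0.8 0 0 0 0 0 0"

```text
time_s: 3.45
tcp_pos: [463.8, 67.9, 36.4]
ee_rot: [-0.089, 0.996, 0.0, 0.001]
wrist_force: [-0.9, 0.0, -1.1]
opening: 0.798
gripper_force: 0.0
```

```bash
python3 - <<'E'
from go import *
show(); to(-40,101,35)
cap('scene','s2');cap('top','t2')
p=cv2.imread('pics/s2.png')[140:250,200:340];q=cv2.imread('pics/t2.png')[165:270,190:325]
cv2.imwrite('pics/c2.png',np.hstack([cv2.resize(p,(400,315),interpolation=2),cv2.resize(q,(400,315),interpolation=2)]))
E
```

```text
t 3.45 jig [-39.7 100.3] z 36.4 yaw err -0.0004 tilt [ 1.2e-03  3.0e-04 -1.0e+00] q [-0.38  0.49  0.13  2.2  -0.13  0.46  1.6 ] op 0.798 F [-0.9  0.  -1.1] T [-0.05  0.02 -0.01]
shift cm tool [0.03 0.07 0.14] turn z -0.0004
```

View pics/c2.png

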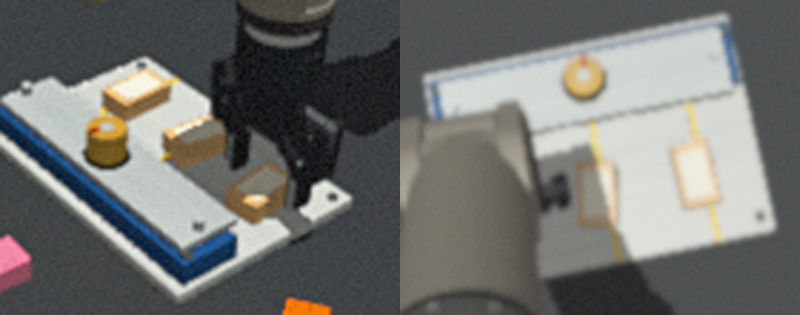

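Scene half: the fingers straddle block3, one at (235,145) in the gap to block2 and the other at (315,190). In the top half the arm covers block3. Now I'll grip.

apply_moves --pt "0.3 0 0 0 0 0 0" --pt "0.3 0 0 0 0 0 0" --pt "0.3 0 0 0 0 0 0" --pt "0.3 0 0 0 0 0 0" --pt "0.3 0 0 0 0 0 0" --pt "0.3 0 0 0 0 0 0"

```text
time_s: 4.05
tcp_pos: [463.5, 68.3, 36.4]
ee_rot: [-0.089, 0.996, 0.0, 0.0]
wrist_force: [-3.0, -0.6, 11.6]
opening: 0.422
gripper_force: 55.9
```

```bash
python3 - <<'E'
from go import *
show(); to(-8,95,36)
E
```

```text
t 4.05 jig [-39.9 100.7] z 36.4 yaw err 0.0004 tilt [ 8.e-04  4.e-04 -1.e+00] q [-0.38  0.49  0.13  2.2  -0.13  0.46  1.6 ] op 0.422 F [-3.  -0.6 11.6] T [-0.08  0.55  0.11]
shift cm tool [-3.19 -0.57  0.04] turn z 0.0004
```

apply_moves --pt "0.3 -0.4 -0.1 0 0 0 0" --pt "0.3 -0.6 -0.2 0 0 0 0" --pt "0.3 -0.6 -0.2 0 0 0 0" --pt "0.3 -0.6 -0.1 0 0 0 0" --pt "0.3 -0.3 0 0 0 0 0" --pt "0.3 0 0 0 0 0 0" --pt "0.3 0 0 0 0 0 0" --pt "0.3 0 0 0 0 0 0"

```text
time_s: 4.72
tcp_pos: [489.1, 66.6, 36.4]
ee_rot: [-0.089, 0.996, 0.0, 0.0]
wrist_force: [-3.4, -0.7, 10.5]
opening: 0.408
gripper_force: 56.9
```

```bash
python3 - <<'E'
from go import *
show(); to(-8,95,36)
p,_=cap('scene','s3'); q,_=cap('top')
cv2.imwrite('pics/c3.png',cv2.resize(p[160:250,220:340],(800,600),interpolation=2)[:,:,::-1])
E
```

```text
t 4.7167 jig [-15.   94.5] z 36.4 yaw err -0.0003 tilt [ 7.e-04  3.e-04 -1.e+00] q [-0.37  0.51  0.13  2.14 -0.13  0.49  1.61] op 0.408 F [-3.4 -0.7 10.5] T [-0.02  0.39  0.02]
shift cm tool [-0.7   0.05  0.04] turn z -0.0003
```

View pics/c3.png

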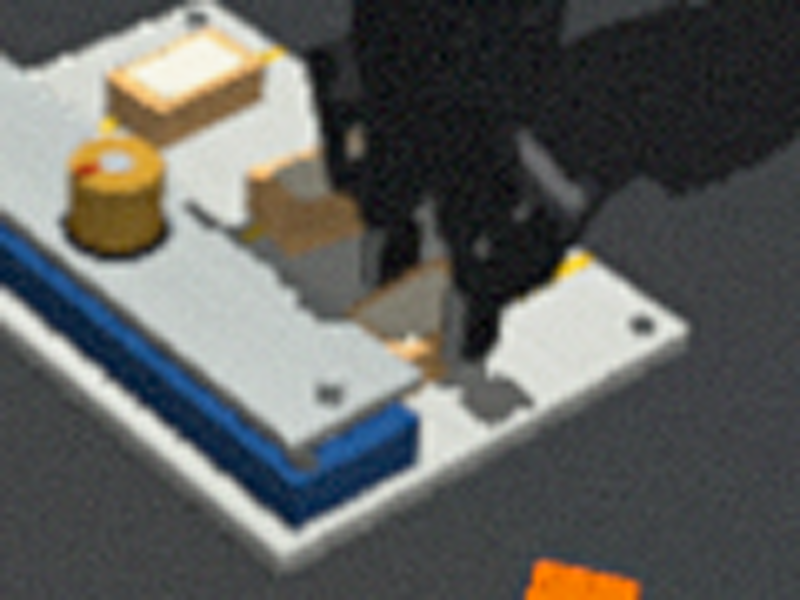

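Block3 is held aligned, with its front just reaching under the bar at (400,370). I'll move slowly to the fence.

apply_moves --pt "0.3 -0.2 0.05 0 0 0 0" --pt "0.3 -0.2 0 0 0 0 0" --pt "0.3 -0.1 0 0 0 0 0" --pt "0.3 0 0 0 0 0 0" --pt "0.3 0 0 0 0 0 0" --pt "0.3 0 0 0 0 0 0"

```text
time_s: 5.32
tcp_pos: [492.7, 67.5, 36.3]
ee_rot: [-0.089, 0.996, -0.0, -0.001]
wrist_force: [-5.1, -2.1, 14.4]
opening: 0.418
gripper_force: 57.5
```

apply_moves --pt "0.3 -0.1 0 0 0 0 0" --pt "0.3 0 0 0 0 0 0" --pt "0.3 0 0 0 0 0 0"

```text
time_s: 5.57
tcp_pos: [493.5, 67.7, 36.3]
ee_rot: [-0.089, 0.996, -0.0, -0.001]
wrist_force: [-6.2, -2.4, 16.5]
opening: 0.412
gripper_force: 57.5
```

apply_moves --pt "0.3 -0.1 0 0 0 0 0" --pt "0.3 0 0 0 0 0 0" --pt "0.3 0 0 0 0 0 0"

```text
time_s: 5.82
tcp_pos: [494.5, 67.9, 36.3]
ee_rot: [-0.089, 0.996, -0.0, -0.001]
wrist_force: [-6.6, -1.4, 15.1]
opening: 0.411
gripper_force: 57.5
```

apply_moves --pt "0.3 -0.1 0 0 0 0 0" --pt "0.3 0 0 0 0 0 0" --pt "0.3 0 0 0 0 0 0"

```text
time_s: 6.07
tcp_pos: [495.5, 68.1, 36.3]
ee_rot: [-0.089, 0.996, 0.0, -0.001]
wrist_force: [-6.2, -1.8, 14.3]
opening: 0.412
gripper_force: 57.5
```

apply_moves --pt "0.3 -0.1 0 0 0 0 0" --pt "0.3 0 0 0 0 0 0" --pt "0.3 0 0 0 0 0 0"

```text
time_s: 6.32
tcp_pos: [496.6, 68.3, 36.3]
ee_rot: [-0.089, 0.996, 0.0, -0.001]
wrist_force: [-6.4, -1.6, 14.4]
opening: 0.414
gripper_force: 57.5
```

apply_moves --pt "0.3 -0.1 0 0 0 0 0" --pt "0.3 0 0 0 0 0 0" --pt "0.3 0 0 0 0 0 0"

```text
time_s: 6.57
tcp_pos: [497.6, 68.5, 36.3]
ee_rot: [-0.089, 0.996, 0.0, -0.001]
wrist_force: [-6.3, -2.4, 14.7]
opening: 0.412
gripper_force: 57.4
```

```bash
python3 - <<'E'
from go import *
show()
E
```

```text
t 6.5667 jig [-6.3 94.9] z 36.3 yaw err -0.0005 tilt [-1.8e-03 -1.0e-04 -1.0e+00] q [-0.37  0.52  0.13  2.12 -0.13  0.51  1.61] op 0.412 F [-6.3 -2.4 14.7] T [-0.09  1.17  0.01]
```

apply_moves --pt "0.3 -0.1 0 0 0 0 0" --pt "0.3 0 0 0 0 0 0" --pt "0.3 0 0 0 0 0 0"

```text
time_s: 6.82
tcp_pos: [498.5, 68.7, 36.3]
ee_rot: [-0.089, 0.996, 0.0, -0.001]
wrist_force: [-6.2, -1.6, 14.6]
opening: 0.411
gripper_force: 57.4
```

apply_moves --pt "0.3 -0.1 0 0 0 0 0" --pt "0.3 0 0 0 0 0 0" --pt "0.3 0 0 0 0 0 0"

```text
time_s: 7.07
tcp_pos: [499.6, 68.9, 36.3]
ee_rot: [-0.089, 0.996, 0.0, -0.001]
wrist_force: [-5.6, -1.6, 14.7]
opening: 0.416
gripper_force: 57.4
```

apply_moves --pt "0.3 -0.1 0 0 0 0 0" --pt "0.3 0 0 0 0 0 0" --pt "0.3 0 0 0 0 0 0"

```text
time_s: 7.32
tcp_pos: [500.5, 69.1, 36.3]
ee_rot: [-0.089, 0.996, 0.0, -0.001]
wrist_force: [-6.1, -1.5, 14.5]
opening: 0.415
gripper_force: 57.4
```

```bash
python3 - <<'E'
from go import *
show()
E
```

```text
t 7.3167 jig [-3.3 94.9] z 36.3 yaw err -0.0004 tilt [-1.8e-03 -1.0e-04 -1.0e+00] q [-0.36  0.53  0.13  2.11 -0.13  0.51  1.61] op 0.415 F [-6.1 -1.5 14.5] T [-0.04  1.1   0.03]
```

apply_moves --pt "0.3 -0.1 0 0 0 0 0" --pt "0.3 -0.1 0 0 0 0 0" --pt "0.3 0 0 0 0 0 0" --pt "0.3 0 0 0 0 0 0"

```text
time_s: 7.65
tcp_pos: [500.8, 69.1, 36.3]
ee_rot: [-0.089, 0.996, -0.0, -0.003]
wrist_force: [-10.4, -1.7, 20.4]
opening: 0.407
gripper_force: 58.0
```

apply_moves --pt "0.3 -0.1 0 0 0 0 0" --pt "0.3 -0.1 0 0 0 0 0" --pt "0.3 0 0 0 0 0 0" --pt "0.3 0 0 0 0 0 0"

```text
time_s: 7.98
tcp_pos: [500.9, 69.1, 36.2]
ee_rot: [-0.089, 0.996, -0.0, -0.004]
wrist_force: [-15.4, -2.4, 28.9]
opening: 0.41
gripper_force: 58.7
```

```bash
python3 - <<'E'
from go import *
show()
p,_=cap('scene','s4'); q,_=cap('top')
h=cv2.cvtColor(p,cv2.COLOR_RGB2HSV)
for jx in range(-60,26,6): 
    pass
cv2.imwrite('pics/c4.png',cv2.resize(p[180:240,255:335],(800,600),interpolation=2)[:,:,::-1])
print(proj('scene',[np.r_[O+RJ@[x,95+s],z] for x,s,z in((-30,18,34),(22,18,34),(22,18,12),(-30,18,12))]).round(1))
E
```

```text
t 7.9833 jig [-2.9 94.9] z 36.2 yaw err -0.0006 tilt [-0.0089 -0.001  -1.    ] q [-0.36  0.53  0.13  2.11 -0.13  0.52  1.61] op 0.41 F [-15.4  -2.4  28.9] T [-0.14  3.24  0.08]
[[293.8 206.1]
 [278.6 214.2]
 [278.  221. ]
 [293.  212.9]]
```

View pics/c4.png

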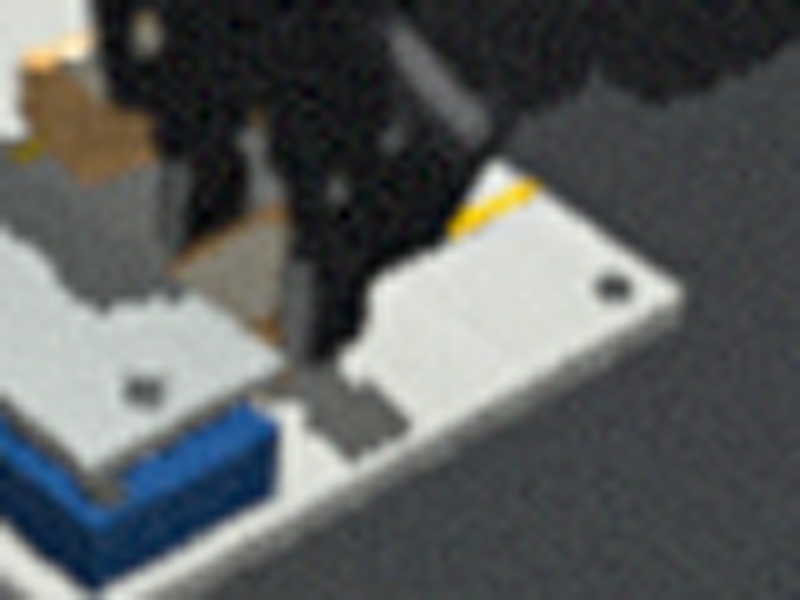

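Crop: block3's top now disappears under the bar at (200,290) and the rear stripe at (500,205) lines up with it. The stalled TCP at jig x -2.9 and the rising force mean it's on the fence. I'll relax the push, release and rise.

apply_moves --pt "0.3 0.3 0 0 0 0 0" --pt "0.3 0 0 0 0 0 0" --pt "0.3 0 0 0 0 0 0" --pt "0.65 0 0 0 0 0 0" --pt "0.65 0 0 0 0 0 0" --pt "0.65 0 0 0 0 0 0" --pt "0.65 0 0 -1.5 0 0 0" --pt "0.65 0.5 0 -3.0 0 0 0" --pt "0.65 1.5 -3.0 -1.5 0 0 0" --pt "0.8 1.5 -3.3 0 0 0 0"

```text
time_s: 8.92
tcp_pos: [481.7, 3.3, 98.2]
ee_rot: [-0.092, 0.996, 0.001, 0.003]
wrist_force: [0.6, -1.8, 0.2]
opening: 0.771
gripper_force: 0.0
```

apply_moves --pt "0.8 0.5 -2.3 0 0 0 0" --pt "0.8 0 0 0 0 0 0" --pt "0.8 0 0 0 0 0 0" --pt "0.8 0 0 0 0 0 0"

```text
time_s: 9.25
tcp_pos: [478.6, -21.5, 95.4]
ee_rot: [-0.089, 0.996, 0.0, 0.0]
wrist_force: [-0.3, 0.3, 0.8]
opening: 0.799
gripper_force: 0.0
```

```bash
cat > blk.py <<'E'
from go import *
def blocks(p):
    h=cv2.cvtColor(p,cv2.COLOR_RGB2HSV).astype(int); P=p.astype(int)
    reg=np.zeros(p.shape[:2],bool); reg[200:270,195:320]=1
    b=(reg&(P[:,:,0]-P[:,:,2]>14)&(h[:,:,0]<20)).astype(np.uint8); b=cv2.morphologyEx(b,cv2.MORPH_CLOSE,np.ones((5,5)))
    k,l,st_,ce=cv2.connectedComponentsWithStats(b)
    for i in range(1,k):
        if st_[i,4]<40: continue
        c=max(cv2.findContours((l==i).astype(np.uint8),0,1)[0],key=cv2.contourArea)[:,0]
        J=(onz('top',c,34)[:,:2]-O)@RJ; rr=cv2.minAreaRect(J.astype(np.float32))
        print('blk',ce[i].round(1),'mid',np.round(rr[0],1),'size',np.round(rr[1],1),round(rr[2],1),'x',J[:,0].min().round(1),J[:,0].max().round(1),'y',J[:,1].min().round(1),J[:,1].max().round(1))
if __name__=='__main__':
    show(); blocks(np.mean([cap('top')[0].astype(float) for _ in range(3)],0).astype(np.uint8))
E
python3 blk.py
```

```text
t 9.25 jig [-40.9   9.6] z 95.4 yaw err 0.0002 tilt [ 1.e-04  4.e-04 -1.e+00] q [-0.22  0.39  0.17  2.15 -0.11  0.61  1.77] op 0.799 F [-0.3  0.3  0.8] T [ 0.02 -0.09  0.01]
blk [271.5 207. ] mid [ 13.  -40.5] size [43.5 25.8] 72.6 x -3.5 28.5 y -60.7 -22.4
blk [225.4 218.8] mid [ 4.8 80.5] size [68.1 69.5] 88.0 x -29.8 38.8 y 45.5 115.5
blk [289.3 222.9] mid [-40.8 -84.8] size [63.8 39.1] 1.5 x -72.8 -9.1 y -105.0 -65.2
```

apply_moves --pt "0.8 0.7 -0.1 1.0 0 0 0" --pt "0.8 0 0 1.5 0 0 0" --pt "0.8 0 0 1.6 0 0 0" --pt "0.8 0 0 1.6 0 0 0" --pt "0.8 0 0 0 0 0 0" --pt "0.8 0 0 0 0 0 0" --pt "0.8 0 0 0 0 0 0"

```text
time_s: 9.98
tcp_pos: [472.0, -23.9, 38.9]
ee_rot: [-0.089, 0.996, 0.0, 0.0]
wrist_force: [0.1, -0.7, 0.2]
opening: 0.801
gripper_force: 0.0
```

apply_moves --pt "0.3 0 0 0 0 0 0" --pt "0.3 0 0 0 0 0 0" --pt "0.3 0 0 0 0 0 0" --pt "0.3 0 0 0 0 0 0" --pt "0.3 0 0 0 0 0 0" --pt "0.3 0 0 0 0 0 0"

```text
time_s: 10.48
tcp_pos: [472.3, -24.3, 39.7]
ee_rot: [-0.089, 0.996, 0.0, 0.001]
wrist_force: [-2.5, 1.5, 10.8]
opening: 0.424
gripper_force: 55.4
```

```bash
python3 - <<'E'
from go import *
show(); to(-12,0,37)
E
```

```text
t 10.4833 jig [-47.6   8. ] z 39.7 yaw err -0.0007 tilt [ 1.6e-03  5.0e-04 -1.0e+00] q [-0.19  0.49  0.14  2.19 -0.14  0.47  1.8 ] op 0.424 F [-2.5  1.5 10.8] T [ 0.08  0.48 -0.07]
shift cm tool [-3.56 -0.8   0.28] turn z -0.0007
```

apply_moves --pt "0.3 -0.4 -0.1 0 0 0 0" --pt "0.3 -0.7 -0.2 0 0 0 0" --pt "0.3 -0.7 -0.2 0 0 0 0" --pt "0.3 -0.7 -0.2 0 0 0 0" --pt "0.3 -0.6 -0.1 0 0 0 0" --pt "0.3 -0.4 0 0 0 0 0" --pt "0.3 0 0 0 0 0 0" --pt "0.3 0 0 0 0 0 0" --pt "0.3 0 0 0 0 0 0"

```text
time_s: 11.23
tcp_pos: [507.3, -26.3, 39.8]
ee_rot: [-0.089, 0.996, 0.0, 0.0]
wrist_force: [-4.8, -0.7, 13.6]
opening: 0.402
gripper_force: 58.7
```

```bash
python3 - <<'E'
from go import *
show(); to(-10,0,37)
E
```

```text
t 11.2333 jig [-13.5  -0.2] z 39.8 yaw err -0.0006 tilt [ 1.e-04  1.e-04 -1.e+00] q [-0.18  0.52  0.14  2.11 -0.14  0.52  1.81] op 0.402 F [-4.8 -0.7 13.6] T [-0.22  0.84 -0.04]
shift cm tool [-0.35  0.02  0.28] turn z -0.0006
```

apply_moves --pt "0.3 -0.2 0.02 0 0 0 0" --pt "0.3 -0.2 0 0 0 0 0" --pt "0.3 -0.1 0 0 0 0 0" --pt "0.3 0 0 0 0 0 0" --pt "0.3 0 0 0 0 0 0"

```text
time_s: 11.65
tcp_pos: [511.3, -25.6, 39.8]
ee_rot: [-0.089, 0.996, 0.0, -0.001]
wrist_force: [-7.5, -1.3, 17.1]
opening: 0.4
gripper_force: 59.0
```

apply_moves --pt "0.3 -0.2 0 0 0 0 0" --pt "0.3 -0.1 0 0 0 0 0" --pt "0.3 0 0 0 0 0 0" --pt "0.3 0 0 0 0 0 0"

```text
time_s: 11.98
tcp_pos: [514.2, -25.0, 39.8]
ee_rot: [-0.089, 0.996, 0.0, -0.001]
wrist_force: [-6.8, -1.1, 15.8]
opening: 0.403
gripper_force: 58.9
```

```bash
python3 - <<'E'
from go import *
show()
E
```

```text
t 11.9833 jig [-6.5 -0.1] z 39.8 yaw err -0.0009 tilt [-1.7e-03 -1.0e-04 -1.0e+00] q [-0.19  0.53  0.14  2.09 -0.14  0.53  1.81] op 0.403 F [-6.8 -1.1 15.8] T [-0.49  1.38 -0.05]
```

apply_moves --pt "0.3 -0.2 0 0 0 0 0" --pt "0.3 0 0 0 0 0 0" --pt "0.3 0 0 0 0 0 0"

```text
time_s: 12.23
tcp_pos: [516.2, -24.7, 39.8]
ee_rot: [-0.089, 0.996, 0.0, -0.001]
wrist_force: [-7.2, -1.2, 16.7]
opening: 0.404
gripper_force: 59.0
```

apply_moves --pt "0.3 -0.2 0 0 0 0 0" --pt "0.3 0 0 0 0 0 0" --pt "0.3 0 0 0 0 0 0"

```text
time_s: 12.48
tcp_pos: [518.2, -24.3, 39.8]
ee_rot: [-0.089, 0.996, 0.0, -0.001]
wrist_force: [-7.9, -1.2, 16.2]
opening: 0.402
gripper_force: 59.0
```

apply_moves --pt "0.3 -0.2 0 0 0 0 0" --pt "0.3 0 0 0 0 0 0" --pt "0.3 0 0 0 0 0 0"

```text
time_s: 12.73
tcp_pos: [520.3, -23.9, 39.8]
ee_rot: [-0.089, 0.996, 0.0, -0.001]
wrist_force: [-8.0, -0.4, 16.3]
opening: 0.403
gripper_force: 59.0
```

apply_moves --pt "0.3 -0.2 0 0 0 0 0" --pt "0.3 0 0 0 0 0 0" --pt "0.3 0 0 0 0 0 0"

```text
time_s: 12.98
tcp_pos: [520.8, -23.9, 39.8]
ee_rot: [-0.089, 0.996, 0.0, -0.002]
wrist_force: [-11.0, -2.4, 21.2]
opening: 0.404
gripper_force: 59.5
```

apply_moves --pt "0.3 -0.2 0 0 0 0 0" --pt "0.3 0 0 0 0 0 0" --pt "0.3 0 0 0 0 0 0"

```text
time_s: 13.23
tcp_pos: [520.9, -23.9, 39.7]
ee_rot: [-0.088, 0.996, 0.0, -0.004]
wrist_force: [-16.4, -0.9, 27.9]
opening: 0.406
gripper_force: 60.3
```

```bash
python3 - <<'E'
from go import *
show()
p,_=cap('scene','s5')
cv2.imwrite('pics/c5.png',cv2.resize(p[155:245,220:340],(800,600),interpolation=2)[:,:,::-1])
E
```

```text
t 13.2333 jig [ 0.2 -0.2] z 39.7 yaw err -0.0013 tilt [-8.1e-03 -4.0e-04 -1.0e+00] q [-0.19  0.54  0.14  2.07 -0.14  0.55  1.81] op 0.406 F [-16.4  -0.9  27.9] T [-0.71  3.23  0.05]
```

apply_moves --pt "0.3 0.25 0 0 0 0 0" --pt "0.3 0 0 0 0 0 0" --pt "0.3 0 0 0 0 0 0" --pt "0.65 0 0 0 0 0 0" --pt "0.65 0 0 0 0 0 0" --pt "0.65 0 0 0 0 0 0" --pt "0.65 0 0 -1.5 0 0 0" --pt "0.65 0.5 0 -3.0 0 0 0" --pt "0.65 1.5 -2.7 -1.5 0 0 0" --pt "0.8 1.5 -3.0 0 0 0 0"

```text
time_s: 14.12
tcp_pos: [501.1, -83.8, 101.5]
ee_rot: [-0.092, 0.996, 0.0, 0.003]
wrist_force: [1.0, -1.2, 0.5]
opening: 0.772
gripper_force: 0.0
```

apply_moves --pt "0.8 1.0 -2.8 0 0 0 0" --pt "0.8 0 0 0 0 0 0" --pt "0.8 0 0 0 0 0 0" --pt "0.8 0 0 0 0 0 0"

```text
time_s: 14.45
tcp_pos: [493.8, -114.2, 98.4]
ee_rot: [-0.089, 0.996, 0.0, 0.0]
wrist_force: [0.6, 1.1, -0.5]
opening: 0.798
gripper_force: 0.0
```

```bash
python3 blk.py; python3 - <<'E'
from go import *
p,_=cap('top','t6'); q,_=cap('scene','s6')
a=cv2.resize(q[155:245,200:320],(400,300),interpolation=2); b=cv2.resize(p[165:270,190:325],(400,300),interpolation=2)
cv2.imwrite('pics/c6.png',np.hstack([a,b])[:,:,::-1])
E
```

```text
t 14.45 jig [-42.4 -84.3] z 98.4 yaw err -0.0 tilt [ 2.e-04  5.e-04 -1.e+00] q [-0.04  0.42  0.18  2.09 -0.12  0.64  1.97] op 0.798 F [ 0.6  1.1 -0.5] T [ 0.02  0.01 -0.06]
blk [256.5 216. ] mid [ 0.7 -0. ] size [54.4 39.2] 1.0 x -26.3 27.6 y -19.8 19.8
blk [223.  221.5] mid [ 0.4 94.8] size [39.2 60.2] 87.3 x -30.3 30.1 y 75.0 115.5
```

View pics/c6.png

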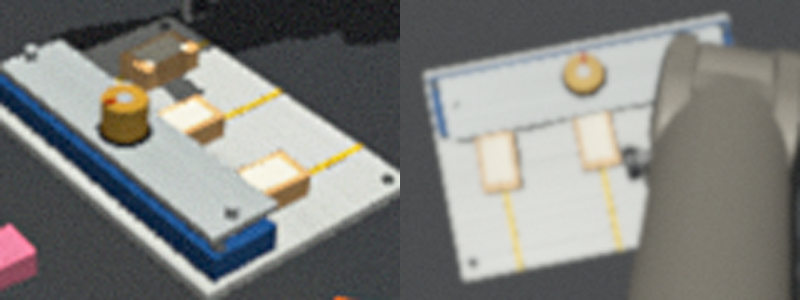

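Scene half: block2 and block3 are tucked under the bar on their stripes, and block1 is still loose at (160,55). The top half shows the same. I'll measure the rear edges more finely for seating and skew.

```bash
cat > prof.py <<'E'
from go import *
from scipy.ndimage import map_coordinates
def samp(n,img,J,z):
    W=np.c_[J@RJ.T+O,np.full(len(J),z)]; uv=proj(n,W)
    return map_coordinates(img,[uv[:,1],uv[:,0]],order=1)
def edge(x,s):  # wood-saturation profile: half-level crossing from background into wood
    b=np.median(s[:8]); pk=s[:].max(); h=(b+pk)/2; i=np.argmax(s>h); 
    return x[i-1]+(h-s[i-1])/(s[i]-s[i-1])*(x[i]-x[i-1]) if i>0 else np.nan
def run(cy,x0=0,names=('top','scene'),N=6):
    for n in names:
        img=np.mean([cap(n)[0].astype(float) for _ in range(N)],0); s=(img[:,:,0]-img[:,:,2])/img.max(2)
        for c in cy:
            xs=np.arange(-50,-15,.5)+x0
            # rear edge at plate/top z: use top z=34 for 'top'
            e=[edge(xs,samp(n,s,np.c_[xs,np.full(len(xs),c+d)],34)) for d in(-14,-10,-6,6,10,14)]
            ys=np.arange(15,28,.25); l=[];rr=[]
            for x in(-20,-14,-8,0,6,12):
                x+=x0
                f=lambda sg:edge(-np.arange(-30,-8,.5),samp(n,s,np.c_[np.full(44,x),c+sg*-np.arange(-30,-8,.5)],34))
                l.append(f(1)); rr.append(f(-1))
            print(n,c,'rear',np.round(e,1),'left',np.round(l,1),'right',np.round(rr,1))
if __name__=='__main__': run([95,0],names=('top',))
E
python3 prof.py
```

```text
top 95 rear [-29.3 -29.9 -30.5 -29.5 -29.3 -28.7] left [19.7 20.  19.7 19.2 19.3 18.9] right [18.1 18.6 18.9 19.8 20.3 19.7]
top 0 rear [-25.7 -26.  -26.7 -26.4 -26.2 -25.8] left [18.4 19.5 19.7 19.8 19.7 19.8] right [19.7 20.1 18.8 18.5 18.4 18.4]
```

apply_moves --pt "0.8 0.2 -0.05 1.5 0 0 0" --pt "0.8 0 0 1.5 0 0 0" --pt "0.8 0 0 1.5 0 0 0" --pt "0.8 0 0 1.5 0 0 0" --pt "0.8 0 0 0 0 0 0" --pt "0.8 0 0 0 0 0 0" --pt "0.8 0 0 0 0 0 0"

```text
time_s: 15.58
tcp_pos: [492.0, -115.7, 39.0]
ee_rot: [-0.089, 0.996, -0.0, 0.0]
wrist_force: [-0.3, 0.2, 0.3]
opening: 0.801
gripper_force: 0.0
```

apply_moves --pt "0.3 0 0 0 0 0 0" --pt "0.3 0 0 0 0 0 0" --pt "0.3 0 0 0 0 0 0" --pt "0.3 0 0 0 0 0 0" --pt "0.3 0 0 0 0 0 0" --pt "0.3 0 0 0 0 0 0"

```text
time_s: 16.08
tcp_pos: [492.3, -115.6, 39.6]
ee_rot: [-0.089, 0.996, -0.0, 0.001]
wrist_force: [-1.8, 0.4, 7.7]
opening: 0.406
gripper_force: 60.0
```

```bash
sed -i 's/O=np.array(\[520.6,-23.75\])/O=np.array([524.2,-23.1])/' go.py; python3 - <<'E'
from go import *
show(); to(-14,-95,38)
E
```

```text
t 16.0833 jig [-47.8 -85.4] z 39.6 yaw err 0.0 tilt [ 0.0015  0.     -1.    ] q [-0.01  0.52  0.15  2.12 -0.15  0.51  2.  ] op 0.406 F [-1.8  0.4  7.7] T [0.12 0.36 0.05]
shift cm tool [-3.38 -0.96  0.16] turn z 0.0
```

apply_moves --pt "0.3 -0.4 -0.1 0 0 0 0" --pt "0.3 -0.7 -0.2 0 0 0 0" --pt "0.3 -0.7 -0.2 0 0 0 0" --pt "0.3 -0.7 -0.3 0 0 0 0" --pt "0.3 -0.7 -0.16 0 0 0 0" --pt "0.3 -0.6 0 0 0 0 0" --pt "0.3 0 0 0 0 0 0" --pt "0.3 0 0 0 0 0 0" --pt "0.3 0 0 0 0 0 0"

```text
time_s: 16.83
tcp_pos: [531.8, -118.6, 39.6]
ee_rot: [-0.089, 0.996, -0.0, 0.001]
wrist_force: [0.1, -1.0, 5.5]
opening: 0.403
gripper_force: 60.1
```

```bash
python3 - <<'E'
from go import *
show(); to(-41,-95,38)
E
```

```text
t 16.8333 jig [ -9.5 -95.3] z 39.6 yaw err -0.0002 tilt [ 2.3e-03 -4.0e-04 -1.0e+00] q [-0.01  0.56  0.15  2.03 -0.15  0.56  1.99] op 0.403 F [ 0.1 -1.   5.5] T [-0.11 -0.05  0.01]
shift cm tool [3.15 0.03 0.15] turn z -0.0002
```

apply_moves --pt "0.3 -0.2 0.03 0 0 0 0" --pt "0.3 -0.2 0 0 0 0 0" --pt "0.3 0 0 0 0 0 0" --pt "0.3 0 0 0 0 0 0" --pt "0.6 0 0 0 0 0 0" --pt "0.6 0 0 0 0 0 0" --pt "0.6 0 0 -1.5 0 0 0" --pt "0.6 0 0 -2 0 0 0" --pt "0.3 2.5 0 0 0 0 0" --pt "0.0 3 0 0 0 0 0"

```text
time_s: 17.67
tcp_pos: [483.2, -126.4, 74.7]
ee_rot: [-0.09, 0.996, -0.0, 0.003]
wrist_force: [-0.3, -0.6, -0.7]
opening: 0.325
gripper_force: 0.0
```

apply_moves --pt "0.0 0 0 0 0 0 0" --pt "0.0 0 0 0 0 0 0" --pt "0.0 0 0 0 0 0 0" --pt "0.0 0 0 0 0 0 0"

```text
time_s: 18.0
tcp_pos: [481.8, -126.7, 73.6]
ee_rot: [-0.089, 0.996, -0.0, 0.001]
wrist_force: [-0.8, -0.2, -0.2]
opening: 0.004
gripper_force: 0.0
```

```bash
python3 - <<'E'
from go import *
show(); to(-60,-95,37); 
from prof import run
run([95,0],names=('top',))
E
```

```text
t 18.0 jig [-60.1 -94.4] z 73.6 yaw err 0.0008 tilt [ 1.3e-03  1.0e-04 -1.0e+00] q [-0.01  0.45  0.17  2.12 -0.13  0.58  2.01] op 0.004 F [-0.8 -0.2 -0.2] T [-0.03  0.01 -0.03]
shift cm tool [-0.01 -0.06  3.66] turn z 0.0008
top 95 rear [-33.  -33.5 -34.  -33.2 -32.9 -32.3] left [20.  19.9 19.4 19.3 19.1 18.6] right [18.4 18.8 19.1 20.2 19.9 20. ]
top 0 rear [-29.4 -29.7 -30.3 -30.  -29.9 -29.4] left [19.2 19.6 19.8 19.5 19.7 19.6] right [18.5 18.6 18.6 18.4 18.3 18.5]
```

apply_moves --pt "0 0 -0.06 1.2 0 0 0" --pt "0 0 0 1.2 0 0 0" --pt "0 0 0 1.2 0 0 0" --pt "0 -0.3 0 0 0 0 0" --pt "0 -0.4 0 0 0 0 0" --pt "0 -0.4 0 0 0 0 0" --pt "0 0 0 0 0 0 0" --pt "0 0 0 0 0 0 0" --pt "0 0 0 0 0 0 0"

```text
time_s: 19.05
tcp_pos: [491.7, -125.7, 37.9]
ee_rot: [-0.089, 0.996, -0.0, 0.0]
wrist_force: [-0.9, 1.3, 0.8]
opening: 0.002
gripper_force: 0.0
```

apply_moves --pt "0 -0.2 0 0 0 0 0" --pt "0 -0.2 0 0 0 0 0" --pt "0 -0.1 0 0 0 0 0" --pt "0 0 0 0 0 0 0" --pt "0 0 0 0 0 0 0"

```text
time_s: 19.47
tcp_pos: [496.4, -124.7, 37.5]
ee_rot: [-0.089, 0.996, 0.0, 0.0]
wrist_force: [-0.3, -0.6, 0.1]
opening: 0.001
gripper_force: 0.0
```

```bash
python3 - <<'E'
from go import *
show()
E
```

```text
t 19.4667 jig [-45.4 -95.1] z 37.5 yaw err 0.0001 tilt [ 0.  0. -1.] q [ 0.    0.53  0.15  2.1  -0.15  0.52  2.02] op 0.001 F [-0.3 -0.6  0.1] T [0.01 0.04 0.02]
```

apply_moves --pt "0 -0.15 0 0 0 0 0" --pt "0 -0.15 0 0 0 0 0" --pt "0 0 0 0 0 0 0" --pt "0 0 0 0 0 0 0"

```text
time_s: 19.8
tcp_pos: [499.5, -124.2, 37.5]
ee_rot: [-0.089, 0.996, -0.0, 0.0]
wrist_force: [0.4, 0.1, -0.2]
opening: 0.001
gripper_force: 0.0
```

apply_moves --pt "0 -0.1 0 0 0 0 0" --pt "0 -0.1 0 0 0 0 0" --pt "0 0 0 0 0 0 0" --pt "0 0 0 0 0 0 0"

```text
time_s: 20.13
tcp_pos: [501.4, -123.8, 37.5]
ee_rot: [-0.089, 0.996, -0.0, 0.0]
wrist_force: [-0.7, 0.1, 0.5]
opening: -0.003
gripper_force: 0.0
```

apply_moves --pt "0 -0.1 0 0 0 0 0" --pt "0 -0.1 0 0 0 0 0" --pt "0 0 0 0 0 0 0" --pt "0 0 0 0 0 0 0"

```text
time_s: 20.47
tcp_pos: [501.8, -123.8, 37.2]
ee_rot: [-0.089, 0.996, 0.0, -0.001]
wrist_force: [-4.9, -0.2, 3.0]
opening: -0.0
gripper_force: 2.6
```

apply_moves --pt "0 -0.1 0 0 0 0 0" --pt "0 0 0 0 0 0 0" --pt "0 0 0 0 0 0 0" --pt "0 1.0 0 0 0 0 0" --pt "0 0.5 0.5 0 0 0 0" --pt "0 0 3.0 0 0 0 0" --pt "0 0 3.0 0 0 0 0" --pt "0 0 3.0 0 0 0 0" --pt "0 0 0 0 0 0 0" --pt "0 0 0 0 0 0 0"

```text
time_s: 21.3
tcp_pos: [472.6, -30.1, 37.6]
ee_rot: [-0.091, 0.996, 0.0, 0.0]
wrist_force: [1.0, -1.1, 0.0]
opening: -0.0
gripper_force: 0.0
```

apply_moves --pt "0 0 0 0 0 0 0" --pt "0 0 0 0 0 0 0"

```text
time_s: 21.47
tcp_pos: [472.9, -33.5, 37.6]
ee_rot: [-0.088, 0.996, -0.0, 0.0]
wrist_force: [-0.2, -0.9, -0.5]
opening: -0.002
gripper_force: 0.0
```

```bash
python3 - <<'E'
from go import *
show();to(-42,0,37)
E
```

```text
t 21.4667 jig [-52.3  -1.1] z 37.6 yaw err -0.0014 tilt [ 9.e-04 -4.e-04 -1.e+00] q [-0.19  0.49  0.16  2.19 -0.16  0.47  1.84] op -0.002 F [-0.2 -0.9 -0.5] T [-0.03  0.01 -0.02]
shift cm tool [-1.03  0.11  0.06] turn z -0.0014
```

Now push block2 to contact.

apply_moves --pt "0 -0.3 0.1 0 0 0 0" --pt "0 -0.4 0 0 0 0 0" --pt "0 -0.3 0 0 0 0 0" --pt "0 -0.1 0 0 0 0 0" --pt "0 -0.1 0 0 0 0 0" --pt "0 0 0 0 0 0 0" --pt "0 0 0 0 0 0 0" --pt "0 0 0 0 0 0 0"

```text
time_s: 22.13
tcp_pos: [484.1, -29.4, 37.4]
ee_rot: [-0.089, 0.996, -0.0, -0.0]
wrist_force: [0.5, -0.2, -0.8]
opening: -0.002
gripper_force: 0.0
```

apply_moves --pt "0 -0.1 0 0 0 0 0" --pt "0 -0.1 0 0 0 0 0" --pt "0 0 0 0 0 0 0" --pt "0 0 0 0 0 0 0"

```text
time_s: 22.47
tcp_pos: [484.8, -29.2, 37.2]
ee_rot: [-0.089, 0.996, 0.0, -0.001]
wrist_force: [-5.1, -1.4, 3.2]
opening: -0.002
gripper_force: 2.7
```

Both stall at jig x -39.9, so they seat the same. Next is block3.

apply_moves --pt "0 -0.1 0 0 0 0 0" --pt "0 0 0 0 0 0 0" --pt "0 0 0 0 0 0 0" --pt "0 1.0 0 0 0 0 0" --pt "0 0.9 0.5 0 0 0 0" --pt "0 0 3.0 0 0 0 0" --pt "0 0 3.0 0 0 0 0" --pt "0 0 3.0 0 0 0 0" --pt "0 0 0 0 0 0 0" --pt "0 0 0 0 0 0 0"

```text
time_s: 23.3
tcp_pos: [451.4, 63.6, 37.6]
ee_rot: [-0.091, 0.996, 0.0, 0.001]
wrist_force: [0.5, -0.1, 0.4]
opening: 0.001
gripper_force: 0.0
```

apply_moves --pt "0 0 0 0 0 0 0" --pt "0 0 0 0 0 0 0"

```text
time_s: 23.47
tcp_pos: [451.7, 60.3, 37.6]
ee_rot: [-0.088, 0.996, -0.0, 0.0]
wrist_force: [0.8, 0.4, -0.0]
opening: -0.006
gripper_force: 0.0
```

```bash
python3 - <<'E'
from go import *
show();to(-45,95,37)
E
```

```text
t 23.4667 jig [-56.5  94.9] z 37.6 yaw err -0.0015 tilt [ 6.e-04 -3.e-04 -1.e+00] q [-0.41  0.47  0.17  2.23 -0.17  0.45  1.65] op -0.006 F [ 0.8  0.4 -0. ] T [-0.03 -0.03 -0.02]
shift cm tool [-1.15  0.01  0.06] turn z -0.0015
```

apply_moves --pt "0 -0.3 0 0 0 0 0" --pt "0 -0.4 0 0 0 0 0" --pt "0 -0.3 0 0 0 0 0" --pt "0 -0.2 0 0 0 0 0" --pt "0 -0.2 0 0 0 0 0" --pt "0 -0.1 0 0 0 0 0" --pt "0 -0.1 0 0 0 0 0" --pt "0 0 0 0 0 0 0" --pt "0 0 0 0 0 0 0" --pt "0 0 0 0 0 0 0"

```text
time_s: 24.3
tcp_pos: [467.2, 64.1, 37.4]
ee_rot: [-0.089, 0.996, -0.0, -0.0]
wrist_force: [-1.2, 0.5, 0.8]
opening: -0.004
gripper_force: 0.3
```

apply_moves --pt "0 -0.1 0 0 0 0 0" --pt "0 -0.1 0 0 0 0 0" --pt "0 0 0 0 0 0 0" --pt "0 0 0 0 0 0 0"

```text
time_s: 24.63
tcp_pos: [467.4, 64.0, 37.1]
ee_rot: [-0.089, 0.996, -0.0, -0.002]
wrist_force: [-4.8, -1.1, 3.3]
opening: 0.002
gripper_force: 2.6
```

```bash
python3 - <<'E'
from go import *
show()
E
```

```text
t 24.6333 jig [-40.4  95.7] z 37.1 yaw err -0.0002 tilt [-3.8e-03 -7.0e-04 -1.0e+00] q [-0.41  0.49  0.17  2.19 -0.17  0.47  1.65] op 0.002 F [-4.8 -1.1  3.3] T [-0.26  0.99 -0.03]
```

apply_moves --pt "0 1.0 0 0 0 0 0" --pt "0 0.5 0 -2.0 0 0 0" --pt "0 0 0 -3.5 0 0 0" --pt "0.3 0 0 -3.5 0 0 0" --pt "0.8 0 0 -2.0 0 0 0" --pt "0.8 0 0 0 0 0 0" --pt "0.8 0 0 0 0 0 0" --pt "0.8 0 0 0 0 0 0"

```text
time_s: 25.3
tcp_pos: [454.0, 61.9, 147.0]
ee_rot: [-0.089, 0.996, 0.0, -0.0]
wrist_force: [-0.7, 0.8, 0.5]
opening: 0.71
gripper_force: 0.0
```

```bash
python3 - <<'E'
from go import *
from prof import run
show();to(58,0,105)
run([0,-95],names=('top',))
# nut position check: brass disk (z=77.5) in top
img=np.mean([cap('top')[0].astype(float) for _ in range(4)],0)
s=(img[:,:,0]-img[:,:,2])/img.max(2)
u,v=np.meshgrid(range(240,266),range(178,204)); w=np.clip(s[178:204,240:266]-.15,0,None)
m=(s[178:204,240:266]>.25); print('u',u[m].min(),u[m].max(),'v',v[m].min(),v[m].max())
for z in(77.5,):
    for uv in([u[m].mean(),v[m].min()+ .0],[u[m].mean(),v[m].mean()]): print(uv,(onz('top',[uv],z)[0,:2]-O)@RJ)
print('pred', proj('top',[np.r_[O+RJ@[58+a,b],77.5] for a,b in((0,0),(18,0),(-18,0),(0,18),(0,-18))]).round(1))
E
```

```text
t 25.3 jig [-54.   96.1] z 147.0 yaw err 0.0003 tilt [-2.e-04  1.e-04 -1.e+00] q [-0.48  0.27  0.24  2.17 -0.1   0.72  1.57] op 0.71 F [-0.7  0.8  0.5] T [ 0.02  0.01 -0.05]
shift cm tool [-11.19  -9.61   4.19] turn z 0.0003
top 0 rear [-30.  -30.4 -30.7 -30.3 -30.4 -30.1] left [19.6 20.1 19.  19.3 19.7 19.7] right [17.2 17.5 18.  18.2 18.3 18.4]
top -95 rear [-29.  -29.8 -30.2 -30.8 -29.8 -29.4] left [19.8 20.2 20.3 20.3 20.1 20.3] right [18.  18.5 18.7 18.5 18.7 18.4]
u 245 258 v 184 197
[np.float64(251.59701492537314), np.float64(184.0)] [74.72878216 -3.54598024]
[np.float64(251.59701492537314), np.float64(190.7462686567164)] [56.41124517  0.18991931]
pred [[251.5 190.2]
 [250.2 183.8]
 [252.9 196.6]
 [245.1 191.5]
 [258.  188.9]]
```

apply_moves --pt "0.8 -2.8 -2.4 0 0 0 0" --pt "0.8 -2.8 -2.4 0 0 0 0" --pt "0.8 -2.8 -2.4 1.0 0 0 0" --pt "0.8 -2.8 -2.4 1.2 0 0 0" --pt "0.8 0 0 1.0 0 0 0" --pt "0.8 0 0 0 0 0 0" --pt "0.8 0 0 0 0 0 0" --pt "0.8 0 0 0 0 0 0"

```text
time_s: 26.47
tcp_pos: [581.0, -12.0, 115.6]
ee_rot: [-0.09, 0.996, 0.0, -0.0]
wrist_force: [-0.2, 0.9, 0.0]
opening: 0.806
gripper_force: 0.0
```

```bash
python3 - <<'E'
from go import *
from prof import run
show();to(58,0,70)
run([95,-95],names=('top',))
E
```

```text
t 26.4667 jig [57.9  0.8] z 115.6 yaw err 0.0009 tilt [-9.e-04  5.e-04 -1.e+00] q [-0.28  0.49  0.25  1.91 -0.17  0.76  1.82] op 0.806 F [-0.2  0.9  0. ] T [-0.    0.04 -0.02]
shift cm tool [-0.02 -0.09  4.56] turn z 0.0009
top 95 rear [-29.3 -23.9 -39.8 -31.3   nan -32.7] left [20.8 19.1 18.1 18.8 18.4 18.9] right [14.3 15.4 18.6 19.6 23.7 23. ]
top -95 rear [-29.  -29.7 -30.2 -28.1 -30.  -30. ] left [20.4 20.7 20.7 20.8 20.7 20.8] right [18.  18.4 18.7 18.5 18.6 18.4]
```

```bash
python3 - <<'E'
from go import *
p=np.mean([cap('top')[0].astype(float) for _ in range(3)],0).astype(np.uint8); q=np.mean([cap('scene')[0].astype(float) for _ in range(3)],0).astype(np.uint8)
def f(n,im):
    K=8; off=(200,185) if n=='top' else (240,155)
    w,h=(60,60) if n=='top' else (80,90)
    c=cv2.resize(im[off[1]:off[1]+h,off[0]:off[0]+w],(400,500),interpolation=2).astype(float)
    g=np.clip(c*1.5,0,255).astype(np.uint8)
    sx,sy=400/w,500/h
    for cy in(95,0,-95):
        P=[np.r_[O+RJ@[x,cy+y],34] for x,y in((-30,-18),(-30,18),(20,18),(20,-18))]
        uv=((proj(n,P)-off+.5)*[sx,sy]).astype(int)
        cv2.polylines(g,[uv],True,(255,0,0),1)
    return g
cv2.imwrite('pics/c7.png',np.hstack([f('top',p),f('scene',q)])[:,:,::-1])
E
```

```text
(no output)
```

View pics/c7.png

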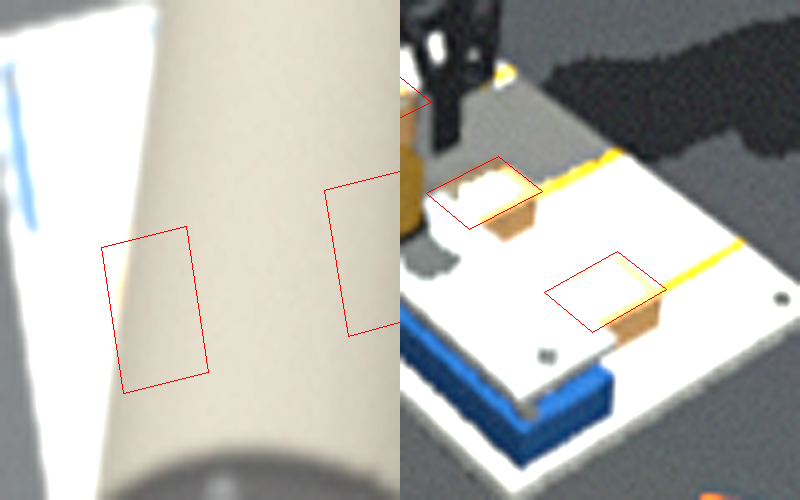

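The scene half shows block2 and block3 inside the predicted home outlines and in line with their stripes, so the row is done. In the top half the arm hides them. Next the nut: descend and grip.

apply_moves --pt "0.8 0 -0.08 1.2 0 0 0" --pt "0.8 0 0 1.2 0 0 0" --pt "0.8 0 0 1.2 0 0 0" --pt "0.8 0 0 0.9 0 0 0" --pt "0.8 0 0 0 0 0 0" --pt "0.8 0 0 0 0 0 0" --pt "0.8 0 0 0 0 0 0" --pt "0.8 0 0 0 0 0 0"

```text
time_s: 27.73
tcp_pos: [582.4, -13.7, 70.9]
ee_rot: [-0.089, 0.996, -0.0, 0.0]
wrist_force: [-1.0, -0.1, 0.2]
opening: 0.804
gripper_force: 0.0
```

```bash
python3 - <<'E'
from go import *
show();to(58,0,70)
E
```

```text
t 27.7333 jig [59.  -1.1] z 70.9 yaw err -0.0001 tilt [ 9.e-04  0.e+00 -1.e+00] q [-0.26  0.56  0.23  1.93 -0.19  0.67  1.84] op 0.804 F [-1.  -0.1  0.2] T [-0.04 -0.   -0.03]
shift cm tool [0.1  0.11 0.09] turn z -0.0001
```

apply_moves --pt "0.8 0.1 0.1 0.1 0 0 0" --pt "0.3 0 0 0 0 0 0" --pt "0.3 0 0 0 0 0 0" --pt "0.3 0 0 0 0 0 0" --pt "0.3 0 0 0 0 0 0" --pt "0.3 0 0 0 0 0 0" --pt "0.3 0 0 0 0 0 0" --pt "0.3 0 0 0 0 0 0"

```text
time_s: 28.4
tcp_pos: [581.2, -13.8, 70.2]
ee_rot: [-0.089, 0.996, -0.0, 0.0]
wrist_force: [-0.3, -2.2, 5.6]
opening: 0.404
gripper_force: 59.3
```

```bash
python3 - <<'E'
from go import *
show();to(58,0,70)
E
```

```text
t 28.4 jig [57.7 -0.9] z 70.2 yaw err -0.0008 tilt [ 9.e-04 -7.e-04 -1.e+00] q [-0.26  0.56  0.23  1.93 -0.19  0.67  1.84] op 0.404 F [-0.3 -2.2  5.6] T [-0.43  0.26  0.05]
shift cm tool [-0.03  0.09  0.02] turn z -0.0008
```

apply_moves --pt "0.3 0 0 0.01 0 0 0.06" --pt "0.3 0 0 0.01 0 0 0.12" --pt "0.3 0 0 0.01 0 0 0.12" --pt "0.3 0 0 0.01 0 0 0.12" --pt "0.3 0 0 0.01 0 0 0.12" --pt "0.3 0 0 0.01 0 0 0.12" --pt "0.3 0 0 0.01 0 0 0.12" --pt "0.3 0 0 0 0 0 0.12" --pt "0.3 0 0 0 0 0 0" --pt "0.3 0 0 0 0 0 0"

```text
time_s: 29.23
tcp_pos: [581.5, -12.7, 69.7]
ee_rot: [0.353, 0.936, 0.0, 0.001]
wrist_force: [-1.2, 0.2, 6.3]
opening: 0.401
gripper_force: 59.7
```

```bash
python3 - <<'E'
from go import *
show()
E
```

```text
t 29.2333 jig [58.2  0.1] z 69.7 yaw err -0.9006 tilt [ 1.3e-03  1.0e-04 -1.0e+00] q [-0.44  0.6   0.47  1.94 -0.41  0.69  1.13] op 0.401 F [-1.2  0.2  6.3] T [-0.04  0.27 -0.08]
```

apply_moves --pt "0.3 0 0 0.01 0 0 0.12" --pt "0.3 0 0 0.01 0 0 0.12" --pt "0.3 0 0 0 0 0 0.12" --pt "0.3 0 0 0.01 0 0 0.12" --pt "0.3 0 0 0.01 0 0 0.12" --pt "0.3 0 0 0 0 0 0.12" --pt "0.3 0 0 0.01 0 0 0.12" --pt "0.3 0 0 0.01 0 0 0.12" --pt "0.3 0 0 0 0 0 0" --pt "0.3 0 0 0 0 0 0"

```text
time_s: 30.07
tcp_pos: [582.5, -12.2, 69.1]
ee_rot: [0.745, 0.667, 0.001, 0.001]
wrist_force: [2.7, 0.8, 5.2]
opening: 0.401
gripper_force: 60.0
```

apply_moves --pt "0.3 0 0 0.01 0 0 0.12" --pt "0.3 0 0 0.01 0 0 0.12" --pt "0.3 0 0 0 0 0 0.12" --pt "0.3 0 0 0.01 0 0 0.12" --pt "0.3 0 0 0.01 0 0 0.12" --pt "0.3 0 0 0 0 0 0.1" --pt "0.3 0 0 0 0 0 0" --pt "0.3 0 0 0 0 0 0" --pt "0.3 0 0 0 0 0 0"

```text
time_s: 30.82
tcp_pos: [583.3, -12.7, 68.7]
ee_rot: [0.928, 0.372, 0.002, 0.001]
wrist_force: [5.9, -0.8, 0.7]
opening: 0.403
gripper_force: 60.4
```

```bash
python3 - <<'E'
from go import *
show()
E
```

```text
t 30.8167 jig [60.  -0.2] z 68.7 yaw err -2.5585 tilt [ 4.8e-03 -4.0e-04 -1.0e+00] q [-0.71  0.76  0.89  1.96 -0.81  0.82 -0.17] op 0.403 F [ 5.9 -0.8  0.7] T [ 0.12 -1.04 -0.09]
```

apply_moves --pt "0.3 -0.04 -0.03 0 0 0 0.05" --pt "0.3 -0.04 -0.02 0.01 0 0 0.05" --pt "0.3 0 0 0 0 0 0.05" --pt "0.3 0 0 0 0 0 0.05" --pt "0.3 0 0 0 0 0 0" --pt "0.3 0 0 0 0 0 0"

```text
time_s: 31.32
tcp_pos: [583.4, -12.8, 68.6]
ee_rot: [0.961, 0.277, 0.003, 0.001]
wrist_force: [8.8, -0.4, -1.8]
opening: 0.397
gripper_force: 60.0
```

```bash
python3 - <<'E'
from go import *
show()
E
```

```text
t 31.3167 jig [60.1 -0.4] z 68.6 yaw err -2.7584 tilt [ 0.0067 -0.0011 -1.    ] q [-0.74  0.78  0.93  1.96 -0.86  0.85 -0.34] op 0.397 F [ 8.8 -0.4 -1.8] T [ 0.02 -1.82 -0.1 ]
```

apply_moves --pt "0.3 0 0 0 0 0 0.05" --pt "0.3 0 0 0 0 0 0.05" --pt "0.3 0 0 0 0 0 0" --pt "0.3 0 0 0 0 0 0"

```text
time_s: 31.65
tcp_pos: [583.5, -12.9, 68.5]
ee_rot: [0.973, 0.229, 0.003, 0.001]
wrist_force: [8.8, -1.3, -3.4]
opening: 0.399
gripper_force: 60.5
```

```bash
python3 - <<'E'
from go import *
show()
E
```

```text
t 31.65 jig [60.1 -0.5] z 68.5 yaw err -2.8584 tilt [ 0.0068 -0.0013 -1.    ] q [-0.75  0.8   0.95  1.96 -0.88  0.86 -0.42] op 0.399 F [ 8.8 -1.3 -3.4] T [-0.06 -1.87 -0.11]
```

apply_moves --pt "0.3 0.1 0.03 0 0 0 0.03" --pt "0.3 0.09 0.02 0 0 0 0.03" --pt "0.3 0 0 0 0 0 0.03" --pt "0.3 0 0 0 0 0 0" --pt "0.3 0 0 0 0 0 0"

```text
time_s: 32.07
tcp_pos: [583.7, -13.1, 68.4]
ee_rot: [0.983, 0.184, 0.002, 0.001]
wrist_force: [5.3, -1.1, 2.3]
opening: 0.406
gripper_force: 61.0
```

```bash
python3 - <<'E'
from go import *
show()
E
```

```text
t 32.0667 jig [60.3 -0.7] z 68.4 yaw err -2.9501 tilt [ 0.0038 -0.001  -1.    ] q [-0.76  0.81  0.97  1.96 -0.9   0.88 -0.49] op 0.406 F [ 5.3 -1.1  2.3] T [-0.3  -1.09 -0.11]
```

apply_moves --pt "0.3 0 0 0 0 0 0.04" --pt "0.3 0 0 0 0 0 0.04" --pt "0.3 0 0 0 0 0 0" --pt "0.3 0 0 0 0 0 0"

```text
time_s: 32.4
tcp_pos: [583.6, -13.2, 68.4]
ee_rot: [0.99, 0.144, 0.002, 0.001]
wrist_force: [5.4, -1.5, 2.1]
opening: 0.399
gripper_force: 61.0
```

```bash
python3 - <<'E'
from go import *
show()
E
```

```text
t 32.4 jig [60.2 -0.8] z 68.4 yaw err -3.0302 tilt [ 0.0038 -0.0013 -1.    ] q [-0.77  0.82  0.99  1.96 -0.91  0.89 -0.56] op 0.399 F [ 5.4 -1.5  2.1] T [-0.43 -1.06 -0.03]
```

apply_moves --pt "0.3 0 0 0 0 0 0.04" --pt "0.3 0 0 0 0 0 0.04" --pt "0.3 0 0 0 0 0 0" --pt "0.3 0 0 0 0 0 0"

```text
time_s: 32.73
tcp_pos: [582.9, -13.4, 68.4]
ee_rot: [0.994, 0.105, 0.001, 0.001]
wrist_force: [5.6, -2.6, 4.3]
opening: 0.402
gripper_force: 61.2
```

```bash
python3 - <<'E'
from go import *
show()
p,_=cap('scene'); cv2.imwrite('pics/n1.png',p[:,:,::-1])
# red mark in scene
P=p.astype(int); m=(P[:,:,0]-P[:,:,1]>60)&(P[:,:,1]<90); m2=np.zeros_like(m); m2[170:205,220:260]=1
v,u=np.nonzero(m&m2); print('red',len(u),u.mean() if len(u) else 0,v.mean() if len(u) else 0)
h=np.array([[58-14*np.cos(a),14*np.sin(a)] for a in(0,.1,.3,-.3)])
E
```

```text
t 32.7333 jig [59.5 -0.9] z 68.4 yaw err -3.1098 tilt [ 0.0026 -0.0014 -1.    ] q [-0.78  0.84  1.01  1.96 -0.93  0.9  -0.63] op 0.402 F [ 5.6 -2.6  4.3] T [-0.63 -0.88  0.05]
red 0 0 0
```

apply_moves --pt "0.3 0 0 0 0 0 0.04" --pt "0.3 0 0 0 0 0 0.04" --pt "0.3 0 0 0 0 0 0" --pt "0.3 0 0 0 0 0 0"

```text
time_s: 33.12
tcp_pos: [581.8, -13.6, 68.3]
ee_rot: [0.998, 0.065, 0.0, 0.001]
wrist_force: [1.0, -3.5, 7.7]
opening: 0.403
gripper_force: 61.6
```

```bash
python3 - <<'E'
from go import *
show()
E
```

```text
t 33.1167 jig [58.3 -0.9] z 68.3 yaw err 3.0937 tilt [ 3.0e-04 -1.1e-03 -1.0e+00] q [-0.78  0.85  1.03  1.96 -0.94  0.91 -0.69] op 0.403 F [ 1.  -3.5  7.7] T [-0.62 -0.12  0.37]
```

apply_moves --pt "0.3 0 0 0 0 0 0.04" --pt "0.3 0 0 0 0 0 0.04" --pt "0.3 0 0 0 0 0 0" --pt "0.3 0 0 0 0 0 0"

```text
time_s: 33.45
tcp_pos: [580.6, -13.6, 68.2]
ee_rot: [1.0, 0.026, -0.001, 0.0]
wrist_force: [-2.1, -3.1, 11.4]
opening: 0.403
gripper_force: 62.1
```

```bash
python3 - <<'E'
from go import *
show()
E
```

```text
t 33.45 jig [57.2 -0.6] z 68.2 yaw err 3.0146 tilt [-2.1e-03 -6.0e-04 -1.0e+00] q [-0.79  0.86  1.04  1.96 -0.96  0.92 -0.76] op 0.403 F [-2.1 -3.1 11.4] T [-0.56  0.62  0.82]
```

The stop is reached: torque is up to 0.8 N m and climbing. I'll back off in small steps and watch the wind-up relax.

apply_moves --pt "0.3 0 0 0 0 0 -0.04" --pt "0.3 0 0 0 0 0 -0.04" --pt "0.3 0 0 0 0 0 0" --pt "0.3 0 0 0 0 0 0"

```text
time_s: 33.78
tcp_pos: [580.6, -13.8, 68.3]
ee_rot: [0.998, 0.065, -0.001, -0.0]
wrist_force: [-2.6, -1.9, 10.7]
opening: 0.401
gripper_force: 61.9
```

```bash
python3 - <<'E'
from go import *
show()
E
```

```text
t 33.7833 jig [57.2 -0.9] z 68.3 yaw err 3.0924 tilt [-0.0015 -0.     -1.    ] q [-0.78  0.85  1.03  1.96 -0.94  0.91 -0.69] op 0.401 F [-2.6 -1.9 10.7] T [-0.58  0.6   0.08]
```

apply_moves --pt "0.3 0 0 0 0 0 -0.04" --pt "0.3 0 0 0 0 0 -0.04" --pt "0.3 0 0 0 0 0 0" --pt "0.3 0 0 0 0 0 0"

```text
time_s: 34.12
tcp_pos: [580.6, -14.0, 68.3]
ee_rot: [0.995, 0.104, -0.001, -0.0]
wrist_force: [-2.2, -3.7, 10.6]
opening: 0.401
gripper_force: 61.9
```

```bash
python3 - <<'E'
from go import *
show()
E
```

```text
t 34.1167 jig [57.2 -1. ] z 68.3 yaw err -3.1109 tilt [-1.4e-03 -1.0e-04 -1.0e+00] q [-0.78  0.84  1.01  1.96 -0.93  0.9  -0.63] op 0.401 F [-2.2 -3.7 10.6] T [-0.68  0.54  0.08]
```

apply_moves --pt "0.3 0 0 0 0 0 -0.04" --pt "0.3 0 0 0 0 0 -0.04" --pt "0.3 0 0 0 0 0 0" --pt "0.3 0 0 0 0 0 0"

```text
time_s: 34.45
tcp_pos: [580.7, -14.1, 68.3]
ee_rot: [0.99, 0.144, -0.001, 0.0]
wrist_force: [-2.6, -3.5, 11.6]
opening: 0.401
gripper_force: 62.0
```

```bash
python3 - <<'E'
from go import *
show()
E
```

```text
t 34.45 jig [57.2 -1.2] z 68.3 yaw err -3.0309 tilt [-1.3e-03 -3.0e-04 -1.0e+00] q [-0.77  0.82  0.99  1.96 -0.91  0.89 -0.56] op 0.401 F [-2.6 -3.5 11.6] T [-0.74  0.58  0.09]
```

The nut moved with the grip once about 0.06 rad of wind-up was gone. About 1.39 rad of the quarter turn is left, rising about 1 mm.

apply_moves --pt "0.3 0 0 -0.01 0 0 -0.1" --pt "0.3 0 0 -0.01 0 0 -0.12" --pt "0.3 0 0 -0.01 0 0 -0.12" --pt "0.3 0 0 -0.01 0 0 -0.12" --pt "0.3 0 0 -0.01 0 0 -0.12" --pt "0.3 0 0 -0.01 0 0 -0.12" --pt "0.3 0 0 -0.01 0 0 -0.12" --pt "0.3 0 0 -0.01 0 0 -0.12" --pt "0.3 0 0 0 0 0 0" --pt "0.3 0 0 0 0 0 0"

```text
time_s: 35.28
tcp_pos: [581.8, -15.2, 69.0]
ee_rot: [0.817, 0.577, -0.0, 0.001]
wrist_force: [2.5, -7.4, 4.6]
opening: 0.407
gripper_force: 61.0
```

apply_moves --pt "0.3 0 0 -0.01 0 0 -0.12" --pt "0.3 0 0 -0.01 0 0 -0.12" --pt "0.3 0 0 0 0 0 -0.12" --pt "0.3 0 0 0 0 0 -0.09" --pt "0.3 0 0 0 0 0 0" --pt "0.3 0 0 0 0 0 0" --pt "0.3 0 0 0 0 0 0"

```text
time_s: 35.87
tcp_pos: [582.6, -15.4, 69.3]
ee_rot: [0.668, 0.744, -0.0, 0.002]
wrist_force: [4.4, -7.0, 3.3]
opening: 0.406
gripper_force: 61.0
```

```bash
python3 - <<'E'
from go import *
show()
ims=[cap('scene')[0].astype(float) for _ in range(4)]; p=np.mean(ims,0)
cv2.imwrite('pics/n2.png',p[:,:,::-1].astype(np.uint8))
c=cv2.resize(p[150:240,190:310],(800,600),interpolation=2)
cv2.imwrite('pics/n2c.png',np.clip(c*1.4,0,255)[:,:,::-1].astype(np.uint8))
k=600/90
print('nut top centre/±x/±y in crop',((proj('scene',[np.r_[O+RJ@[58+a,b],77] for a,b in((0,0),(14,0),(-14,0),(0,14),(0,-14))])-[190,150]+.5)*k).round())
q=p[165:200,225:255]; d=q[:,:,0]-q[:,:,1]-.6*np.abs(q[:,:,1]-q[:,:,2]); i=np.argsort(d.ravel())[-6:]; print([(225+j%30,165+j//30,round(d.ravel()[j])) for j in i])
E
```

```text
t 35.8667 jig [58.8 -2.8] z 69.3 yaw err -1.6413 tilt [ 0.0026 -0.003  -1.    ] q [-0.57  0.66  0.66  1.95 -0.59  0.73  0.56] op 0.406 F [ 4.4 -7.   3.3] T [-1.53 -0.77  0.08]
nut top centre/±x/±y in crop [[322. 232.]
 [292. 245.]
 [351. 219.]
 [345. 249.]
 [299. 215.]]
[(np.int64(235), np.int64(183), 19), (np.int64(234), np.int64(181), 19), (np.int64(233), np.int64(181), 28), (np.int64(233), np.int64(182), 34), (np.int64(235), np.int64(182), 38), (np.int64(234), np.int64(182), 46)]
```

View pics/n2c.png

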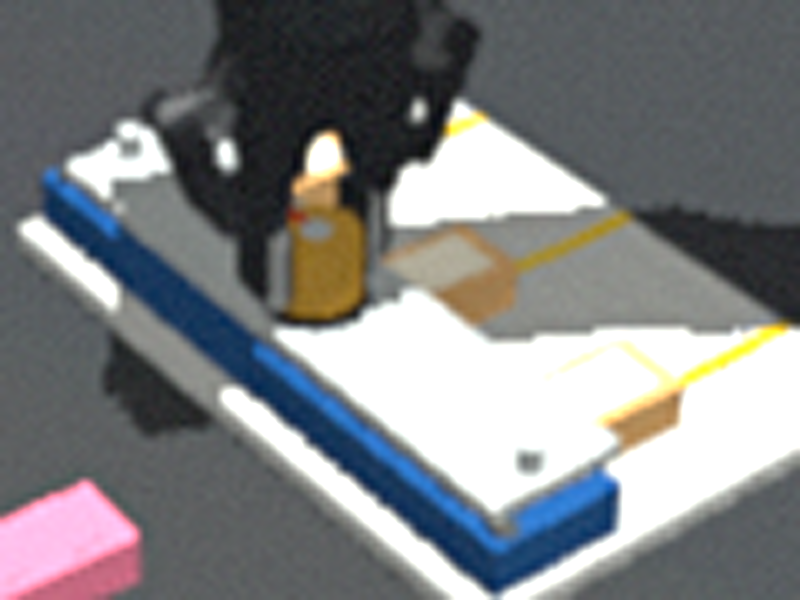

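The crop shows the red mark at (297,217), close to the predicted quarter-back spot at (299,215), with the nut between the fingers. Block2 and block3 are still seated on their stripes. Handing in while holding.

```bash
python3 -c "
from plant import job
print(job.close_job())"
```

```text
the job is handed in; nothing more can be done
None
```

I slid all three blocks against the fence, about 0.8 mm left of their stripes by camera for blocks 1 and 2 and by eye for block 3. I then screwed the nut to its stop and backed it off about a quarter turn (about 4.6 to 4.7 rad by mark and grip, target 4.712). It was still gripped at hand-in, about 36 s in.

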